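# Gauge the bore of a lensmeter eyepiece barrel

### The job

Measure the bore of the blue eyepiece barrel with the telescoping gauge: with its two black paddles squeezed in, lower it into the blue barrel until its flange rests fully on the rim, let go of the paddles so that the plungers spring out against the wall, then lock it by pressing the red cap all the way down, never pressing with more than about 15 N. Lift the gauge out by the bare metal faces of its handle, not by the paddles or the cap, so that it keeps the measured width, and put it back upright, seated in its stand, and let go. Leave the spectacles, the screw tray and the screwdriver where they are.

Things in the scene. Friction and masses are not known exactly. Their poses are not given: they have to be found in the camera images.
- gauge: The telescoping bore gauge, upright, 127 mm tall, about 0.3 kg. Origin: centre of the three rubber feet under its steel flange (66 mm diameter, 6 mm thick with the feet); z up along its axis. Above the flange stand the handle with the two black paddles, and on top the red lock cap; below it hangs the steel head with two brass plungers along +y and -y.
- gauge_nose (a point): Bottom of the gauge's steel head, 45 mm below the gauge's origin. The head is 42 mm in diameter; the bevel round its lower edge is only 2.5 mm high and 1.2 mm wide.
- gauge_grip (a point): Centre of the handle, 30 mm above the gauge's origin. The handle is a bare aluminium bar, 24 mm in x by 20 mm in y, from 6 to 62 mm above the origin. On its +y and -y sides sit the black paddles, 18 mm wide in x, 14 to 46 mm above the origin, outer faces 38 mm apart when free and 28 mm when squeezed home along y. The faces at x +12 and -12 mm are bare and can be gripped without touching the paddles.
- lock_cap (a joint): Red push cap's travel in m: 0 up (unlocked), 0.0085 bottom (locked); starts 0 to 0.001. It stays where left: about 7 N moves it; from 0.0055 a sprung clamp bites the plungers and the force rises to 12 N at the bottom stop. Only past 0.0075 does the clamp hold well; a locked plunger still slips if its paddle is squeezed hard. Pulling the cap up unlocks.
- cap_top (a point): Centre of the top face of the red lock cap (22 mm diameter, 10 mm thick): 82 mm above the gauge's origin when up, and moves down with the cap.
- plunger_l_tip (a point): Outermost point of the brass plunger on the gauge's +y side (round 8 mm tip, 26 mm below the gauge's origin). Each plunger is one piece with the paddle on its side: squeezing the paddles together pulls both plungers in. Springs of about 1 N each drive them out.
- plunger_r_tip (a point): Outermost point of the brass plunger on the gauge's -y side. The distance between the two tips is the gauge's reading: 50 mm when free, 40 mm with the paddles squeezed home; always the width over the paddles plus 12 mm.
- barrel: The blue eyepiece barrel to be measured: a fixed upright tube, 60 mm outer and 44 mm bore diameter, standing on an 84 mm square aluminium plate 12 mm thick; 72 mm high in all. Origin: centre of the underside. The bore is open at the top and 60 mm deep, so the gauge's head has 1 mm clearance all round.
- barrel_mouth (a point): Centre of the blue barrel's upper rim, 72 mm above its underside; the gauge's flange rests on this rim.
- black_barrel: A black barrel just like the blue one but of 50 mm bore: not to be measured. Fixed. Origin: centre of the underside. The two barrels swap places.
- stand: The gauge's stand: a fixed aluminium tube, 66 mm outer and 56 mm inner diameter, on a black disc of 84 mm; 60 mm high in all. Origin: centre of the underside.
- stand_mouth (a point): Centre of the upper rim of the stand, 60 mm above its underside; the gauge's flange rests on this rim, its head hanging inside with plenty of room.
- spectacles: Folded metal spectacles lying on the bench, 120 x 45 mm, 13 mm high. Origin: centre of the underside. Leave alone.
- screw_tray: Orange plastic tray of small screws, 95 x 65 x 24 mm. Origin: centre of the underside. Leave alone.
- screwdriver: Green-handled screwdriver lying along y, 170 mm long, under 30 mm high. Origin: middle of the underside. Leave alone.
Things that resemble listed ones, but are neither listed nor needed, are in the scene too. What is shaped like the gauge but green is not meant.

How it is judged:
By the outcome, as a careful person would: the job done as asked, in the order asked, and still so for the second after the job is handed in, with the robot touching nothing.
It also fails if it takes over 72 s, if anything falls off the work surface, if the arm or the gripper's body presses on something with over 40 N, if the wrist force passes 120 N, or if a joint passes its speed limit or range.

### The arm

A 6-joint arm with a two-finger parallel gripper is mounted at the origin on the work surface. World frame = base frame: x ahead of the robot, y to its left, z up, the work surface at z = 0. Lengths are in mm, angles in rad, forces in N, time in s.
With the tool pointing down it reaches from about 350 to 775 mm from the base axis. Payload 7.3 kg.
Tool frame: the origin (TCP) lies at the very end of the fingers, on their centre line; the grasp point (between the pads) lies 19 mm behind it (pinch_z is the distance from the TCP to the grasp point, in mm); z points along the fingers, y is the direction in which the jaws open and shut (so a half turn about z gives the same grasp; the last joint's range is limited). The gripper opens to 92 mm and grips with 3 to 60 N. Pads are 19 mm wide; open, the fingers measure 130 mm over their backs; the gripper's body (75 mm by 190 mm) begins 47 mm behind the grasp point.
Start: joints at [-1.316, 0.342, 1.524, -0, 1.275, -0.146], TCP at [204.855, -483.404, 226.741] pointing down, gripper open.
Joint ranges: [-2.53, 2.53], [-0.77, 2.02], [0.04, 2.7], [-1, 4.14], [0.28, 2.66], [-3.11, 3.11]. Speed limits (rad/s): [2.57, 2.57, 3.14, 3.14, 3.14, 3.14].

### API

Orientations are given as [roll, pitch, yaw] about the fixed x, y, z axes, in that order (R = Rz(yaw) Ry(pitch) Rx(roll)).
In Python, from plant import * gives the robot as it stands.
- The arm moves only by the tool step_arm, never from a script. Its argument "moves" is one flat list of numbers, 7 for each row, row after row: the shift along the tool's x, y, z scaled (see below), then the turn, a rotation vector about the tool's x, y, z scaled (see below), then the closure, from -1 (fully open) to 1 (shut). A call has 1 to 8 rows; each row shifts and turns the pose as measured when the row begins, along the tool's axes as they then stand; what a row does not reach is not made up. The controller multiplies each number of a shift by 2 cm and each number of a turn by 4 degrees. A row lasts 1/12 s, in which the tool goes at most 41.7 mm and 7.16 degrees, less where a joint would pass 70% of its speed; a pose out of reach is approached as far as the arm can. A call with a number of a shift or a turn outside -1 to 1 is refused whole. A call with a gripper value outside its range is refused whole. The fingers move at their own pace and stop on an object; the grip force is fixed at half the most. Time passes only in rows, so rows that do not move let the fingers close. It gives the time, the measured TCP pose, the force and the opening at its end, in the units of the state.
- get_obs(): the state, without advancing time (a new reading comes with each control period).
- capture(name): name is "scene" or "top"; returns the picture (480x640x3 uint8, red, green, blue); there is no depth.
- get_calibration(name): a dict with "mtx" (3x3 intrinsics, pixels), "k1" (the pictures are not rectified: a ray, as slopes to the right and down, at radius r is drawn at 1 + k1 r^2 times it, then the intrinsics apply), "eye" and "orientation" of the camera in the world. Camera axes: x right, y down, z forward; pixel columns grow to the right and rows downward; lengths in mm; the calibration is good to about 2 mm. A picture is of the moment at which its call begins. get_calibration takes no time and is no camera call.
- close_job(): hands the job in, once; it reports no verdict.
The state is a dict: "time": time; "joint_positions": joint angles; "dq": joint speeds; "tau": joint torques, N m; "tool_pos": TCP position; "tcp_rot": TCP orientation; "contact_force": force on the tool from outside, world axes, zero at the start; "moment": the same for the moment, N m; "grip_width": finger opening in mm.
Only numpy, scipy, OpenCV 4.12 (cv2) and the standard library are available. Lean on these libraries where they do the work, as an engineer would, in place of code of your own. Each camera call takes 0.05 s, during which the arm holds its last target.

## Working session

There is one attempt and no reset: what is moved stays moved. The work goes in short steps, Python scripts to look and compute and a tool call to move; the robot and the scene stay as the last step left them, time stands still between calls to the robot, and variables do not carry over. Pictures are saved under pics/ and viewed, and the job is handed in when it is done.

Besides the shell and the picture viewer there is one more tool, called after "Request:" as name(argument=value, ...) on one line, values as JSON. step_arm: Moves the arm, as the interface text tells. Shifts and turns lie within -1 to 1; 1 stands for 2 cm of shift or 4 degrees of turn. Its arguments: {"type":"object","properties":{"moves":{"type":"array"}},"required":["moves"]}

```bash
mkdir -p pics; ls
python3 - <<'E'
from plant import *
import cv2
o=get_obs();print(o)
for n in("scene","top"):
    c=get_calibration(n);print(n,c)
    cv2.imwrite(f"pics/{n}0.png",cv2.cvtColor(capture(n),cv2.COLOR_RGB2BGR))
E
```

```text
pics
{'time': 0.0, 'joint_positions': array([-1.31605995e+00,  3.42695516e-01,  1.52497436e+00,  5.82370744e-07,
        1.27541029e+00, -1.45989139e-01]), 'dq': array([-0.00044847,  0.0004556 ,  0.00125398, -0.00027808, -0.00033319,
       -0.00177866]), 'tau': array([ 2.44414550e-03, -4.31234765e+01, -2.44215578e+01,  7.20574474e-02,
        5.58462983e-02, -1.17545346e-04]), 'tool_pos': array([ 204.72164813, -483.01484283,  226.07397413]), 'tcp_rot': array([-3.14012104e+00, -2.16941395e-04,  4.00725183e-01]), 'contact_force': array([ 0.03773795, -0.13199053, -0.16333819]), 'moment': array([0.06223779, 0.03430133, 0.02098666]), 'grip_width': 91.85875710669004}
scene {'mtx': array([[616.95464879,   0.        , 322.18881473],
       [  0.        , 616.95464879, 253.10493222],
       [  0.        ,   0.        ,   1.        ]]), 'k1': 0.057376669666898555, 'eye': array([1338.92822999,  276.80493972, 1151.39308495]), 'orientation': array([-2.46238732,  0.00749255,  1.88801044])}
top {'mtx': array([[574.26171734,   0.        , 315.52936748],
       [  0.        , 574.26171734, 245.85761869],
       [  0.        ,   0.        ,   1.        ]]), 'k1': -0.12215347793787462, 'eye': array([ 366.99782323,   -6.04965286, 1241.66722171]), 'orientation': array([-2.98416028, -0.01917379, -1.56782265])}
```

View pics/scene0.png

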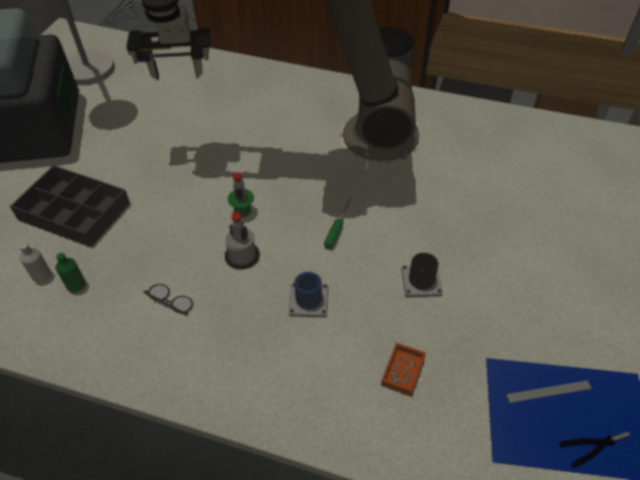

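View pics/top0.png

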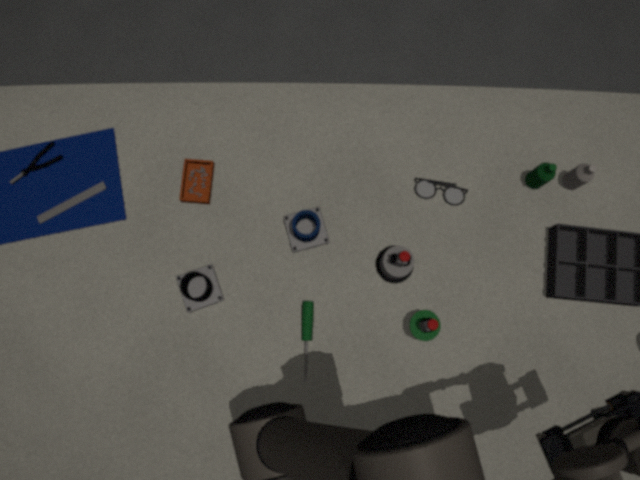

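The scene view shows the gauge in its stand at about (240,240), the green decoy at (240,195), the blue barrel at (308,292) and the black one at (424,272). In the top view the gauge is at (398,262), the decoy at (425,324) and the blue barrel at (305,227). Next I'll enlarge these.

```bash
cat > h.py <<'E'
import numpy as np, cv2
from scipy.spatial.transform import Rotation as R
from scipy.optimize import least_squares
from plant import *
def cam(n):
    c=get_calibration(n); return c, R.from_euler('xyz',c['orientation']).as_matrix()
def proj(n,P):
    c,M=cam(n); q=(np.atleast_2d(P)-c['eye'])@M; s=q[:,:2]/q[:,2:]
    s=s*(1+c['k1']*(s**2).sum(1,keepdims=True)); return s*c['mtx'][0,0]+c['mtx'][:2,2]
def ray(n,uv):
    c,M=cam(n); d=(np.array(uv,float)-c['mtx'][:2,2])/c['mtx'][0,0]; s=d.copy()
    for _ in range(20): s=d/(1+c['k1']*(s@s))
    v=M@np.array([*s,1]); return c['eye'],v/np.linalg.norm(v)
def atz(n,uv,z):
    e,v=ray(n,uv); return e+v*(z-e[2])/v[2]
def tri(a,b):
    e1,v1=ray('scene',a);e2,v2=ray('top',b)
    A=np.stack([v1,-v2],1);t=np.linalg.lstsq(A,e2-e1,rcond=None)[0]
    p,q=e1+v1*t[0],e2+v2*t[1]; return (p+q)/2,np.linalg.norm(p-q)
def crop(n,f,x,y,w,h,k,im=None):
    im=cv2.imread(im) if im else cv2.cvtColor(capture(n),cv2.COLOR_RGB2BGR)
    c=cv2.resize(im[y:y+h,x:x+w],None,fx=k,fy=k,interpolation=cv2.INTER_CUBIC)
    c=cv2.convertScaleAbs(c,alpha=1.5,beta=10)
    for i in range(0,w,10): cv2.putText(c,str(x+i),(i*k,8),0,.3,(0,255,255)) if i%20==0 else 0; cv2.line(c,(i*k,10),(i*k,14),(0,255,255),1)
    for i in range(0,h,10): cv2.putText(c,str(y+i),(0,i*k+4),0,.3,(0,255,255)) if i%20==0 else 0
    cv2.imwrite(f,c)
E
python3 - <<'E'
from h import *
crop('scene','pics/s1.png',200,160,140,160,5-1,'pics/scene0.png')
crop('top','pics/t1.png',270,190,180,160,4,'pics/top0.png')
E
```

```text
(no output)
```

View pics/s1.png

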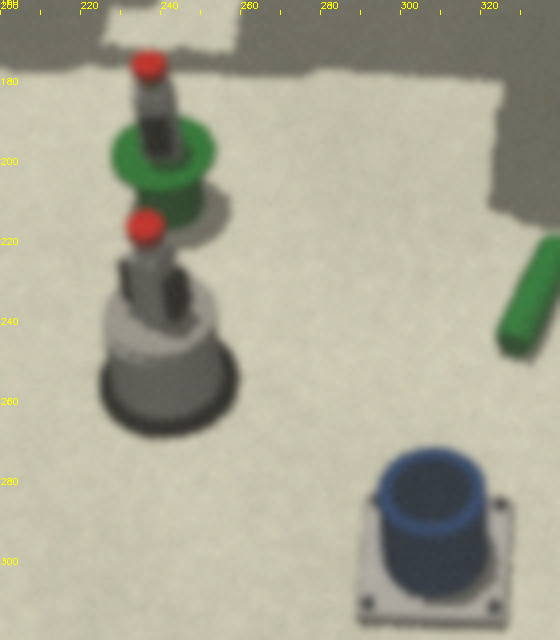

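View pics/t1.png

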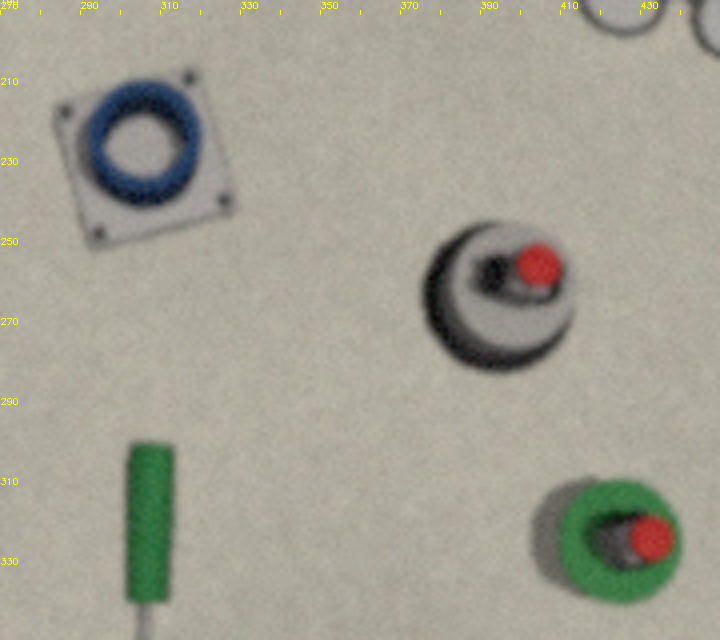

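```bash
cat > fit.py <<'E'
from h import *
def circ(x,y,z,r,n=60):
    t=np.linspace(0,2*np.pi,n,endpoint=False);return np.stack([x+r*np.cos(t),y+r*np.sin(t),0*t+z],1)
def hullmom(uv):
    h=cv2.convexHull(uv.astype(np.float32)); m=cv2.moments(h); return np.array([m['m10']/m['m00'],m['m01']/m['m00']]),m['m00']
def sil(n,p,r,H): return hullmom(np.vstack([proj(n,circ(p[0],p[1],p[2],r)),proj(n,circ(p[0],p[1],p[2]-H,r))]))
def blob(img,mask,near,k=8):
    M=cv2.resize(img,None,fx=k,fy=k,interpolation=cv2.INTER_CUBIC).astype(int)
    m=mask(M).astype(np.uint8)
    cs,_=cv2.findContours(m,cv2.RETR_EXTERNAL,cv2.CHAIN_APPROX_NONE)
    best=None
    for c in cs:
        mm=cv2.moments(c)
        if mm['m00']<20*k*k: continue
        cc=np.array([mm['m10'],mm['m01']])/mm['m00']; cc=(cc+.5)/k-.5
        if best is None or np.linalg.norm(cc-near)<np.linalg.norm(best[0]-near): best=(cc,mm['m00']/k/k,c)
    return best
red=lambda M:(M[...,0]-np.maximum(M[...,1],M[...,2])>40)
blue=lambda M:(M[...,2]-M[...,0]>14)
def fit(bs,bt,r,H,guess):
    f=lambda p:np.concatenate([sil('scene',p,r,H)[0]-bs[0],sil('top',p,r,H)[0]-bt[0]])
    s=least_squares(f,guess); p=s.x
    return p,s.fun,bs[1]/sil('scene',p,r,H)[1],bt[1]/sil('top',p,r,H)[1]
E
python3 - <<'E'
from fit import *
S=cv2.imread('pics/scene0.png')[...,::-1].copy();T=cv2.imread('pics/top0.png')[...,::-1].copy()
np.set_printoptions(precision=2,suppress=True)
for nm,mk,ns,nt,r,H in [('gauge cap',red,(236,216),(404,257),11,10),('decoy cap',red,(237,176),(433,324),11,10),('barrel',blue,(308,292),(306,226),30,60)]:
    bs=blob(S,mk,ns);bt=blob(T,mk,nt)
    print(nm,bs[:2],bt[:2]); print(*fit(bs,bt,r,H,[400,0,100]))
E
```

```text
gauge cap (array([235.7 , 216.07]), 57.9140625) (array([404.33, 255.97]), 86.21875)
[546.76   0.   171.77] [  82.42   20.72 -102.57  -14.93] 0.5894372983366113 0.7557910766285988
decoy cap (array([236.66, 175.61]), 46.9140625) (array([432.32, 324.16]), 84.65625)
[432.36   0.   210.57] [  97.99   11.02 -131.07  -24.03] 0.5109058604241102 0.6976767485193975
barrel (array([307.48, 283.12]), 468.4921875) (array([305.66, 224.73]), 660.5234375)
[599.18   0.6  104.05] [ 3.77 -1.06 -3.83 -1.71] 0.4960950057404446 0.8140375188056196
```

```bash
sed -i "s/least_squares(f,guess)/least_squares(f,guess,diff_step=1e-2,x_scale=[100,100,100])/; s/guess): *$/guess):/" fit.py
sed -i "s/uv.astype(np.float32)); m=/uv.astype(np.float32))[:,0]; c0=h.mean(0); h=h.astype(float); m=/" fit.py
python3 - <<'E'
s=open('fit.py').read()
import re
i=s.index('def hullmom');j=s.index('def sil')
s=s[:i]+'''def hullmom(uv):
    from scipy.spatial import ConvexHull
    h=uv[ConvexHull(uv).vertices]; x,y=h.T; X,Y=np.roll(x,-1),np.roll(y,-1); c=x*Y-X*y; a=c.sum()/2
    return np.array([((x+X)*c).sum(),((y+Y)*c).sum()])/(6*a),abs(a)
'''+s[j:]
s=s.replace('diff_step=1e-2,x_scale=[100,100,100]','diff_step=1e-3,x_scale=[100,100,100]')
s=s.replace("guess=[400,0,100]","")
open('fit.py','w').write(s)
E
python3 - <<'E'
from fit import *
S=cv2.imread('pics/scene0.png')[...,::-1].copy();T=cv2.imread('pics/top0.png')[...,::-1].copy()
np.set_printoptions(precision=2,suppress=True)
for p in [(306,226,T),(306,212,T),(308,305,S),(308,285,S),(308,312,S),(285,312,S),(295,272,S),(404,256,T),(236,216,S),(330,260,S)]: print(p[:2],p[2][p[1],p[0]])
for th in (15,30,45,60):
  red=lambda M:(M[...,0]-np.maximum(M[...,1],M[...,2])>th)
  for nm,ns,nt in [('gauge cap',(236,216),(404,257)),('decoy',(237,176),(433,324))]:
    bs=blob(S,red,ns);bt=blob(T,red,nt);print(th,nm,bs[:2],bt[:2],*fit(bs,bt,11,10,[400,-100,100]))
for th in (2,5,10):
    blue=lambda M:(M[...,2]-M[...,0]>th)
    bs=blob(S,blue,(308,292));bt=blob(T,blue,(306,226));print(th,bs[:2],bt[:2],*fit(bs,bt,30,60,[400,50,70]))
E
```

```text
(306, 226) [100  97  93]
(306, 212) [13 26 49]
(308, 305) [30 34 40]
(308, 285) [31 34 40]
(308, 312) [98 97 91]
(285, 312) [125 123 108]
(295, 272) [124 122 108]
(404, 256) [109  30  24]
(236, 216) [123  31  26]
(330, 260) [129 128 113]
15 gauge cap (array([235.68, 216.44]), 88.8203125) (array([404.32, 255.92]), 120.2109375) [ 523.48 -200.35  143.22] [ 0.17  0.02  0.15 -0.05] 1.0069199538828613 1.0876790094971647
15 decoy (array([236.73, 175.82]), 76.875) (array([432.11, 324.13]), 109.0) [ 391.44 -255.28  129.67] [ 0.37  0.05  0.29 -0.1 ] 1.0121203385754856 0.9763326120352129
30 gauge cap (array([235.72, 216.18]), 67.8125) (array([404.34, 255.93]), 97.5625) [ 523.35 -200.24  143.97] [ 0.16  0.02  0.14 -0.05] 0.7682193675826875 0.8815522630066025
30 decoy (array([236.67, 175.71]), 56.5234375) (array([432.27, 324.15]), 93.5703125) [ 391.38 -255.49  129.92] [ 0.34  0.05  0.27 -0.09] 0.7440568865706495 0.8376852967181708
45 gauge cap (array([235.7 , 216.04]), 53.6875) (array([404.33, 255.98]), 81.0) [ 523.23 -200.21  144.31] [ 0.19  0.03  0.16 -0.05] 0.6080457124610849 0.731432096585630
[... 312 characters left out ...]
.46104929867548283 0.5849305938106278
60 decoy (array([236.63, 175.5 ]), 31.15625) (array([432.41, 324.19]), 66.375) [ 391.29 -255.61  130.5 ] [ 0.33  0.05  0.26 -0.09] 0.4099314681512194 0.5935586485990253
2 (array([307.86, 289.66]), 863.2734375) (array([305.64, 224.97]), 755.8046875) [600.9   -7.33  74.73] [ 0.01  0.    0.01 -0.  ] 0.948663211981993 0.9808996492820533
5 (array([307.8 , 289.34]), 818.5234375) (array([305.63, 224.92]), 726.5234375) [600.82  -7.38  75.8 ] [ 0.04  0.    0.04 -0.01] 0.898362330811061 0.9411584089843578
10 (array([307.51, 283.41]), 500.75) (array([305.64, 224.84]), 687.640625) [597.7   -7.96  93.51] [ 0.35  0.02  0.32 -0.09] 0.5390009352994741 0.8644363346306997
```

Run:
```python
from h import *
print(atz('scene',(231.5,230),92),atz('scene',(244.3,233),88),proj('scene',[[523.4,-200.3,90]]),proj('top',[[523.4,-200.3,90]]))
g=np.array([523.4,-200.3,60.])
def paddles(yaw):
    c,s=np.cos(yaw),np.sin(yaw);out=[]
    for sg in (1,-1):
        P=[(a,sg*b,z) for a in(-9,9) for b in(10,19) for z in(14,46)]
        out.append([g+np.array([c*x-s*y,s*x+c*y,z]) for x,y,z in P])
    return out
for n,x,y in(('scene',215,200),('top',370,235)):
  tiles=[]
  im=cv2.imread(f'pics/{n}0.png'); k=6
  base=cv2.resize(im[y:y+60,x:x+60],None,fx=k,fy=k,interpolation=cv2.INTER_CUBIC); base=cv2.convertScaleAbs(base,alpha=1.6,beta=20)
  cv2.imwrite(f'pics/{n}_g.png',cv2.resize(base,None,fx=1.5,fy=1.5))
  for d in (-60,-30,0,30,60,90):
    b=cv2.resize(base,(260,260))
    for P in paddles(np.radians(d)):
        h=cv2.convexHull((((proj(n,P)-[x,y]+.5)*260/60)).astype(np.int32)); cv2.polylines(b,[h],True,(0,255,255),1)
    cv2.putText(b,str(d),(5,15),0,.5,(0,0,255)); tiles.append(b)
  cv2.imwrite(f'pics/{n}_yaw.png',np.vstack([np.hstack(tiles[:3]),np.hstack(tiles[3:])]))
```

```text
[ 527.73939947 -215.11678612   92.        ] [ 524.0983491  -185.65686615   88.        ] [[238.37048721 230.71307262]] [[400.35009498 259.23297985]]
```

View pics/scene_yaw.png

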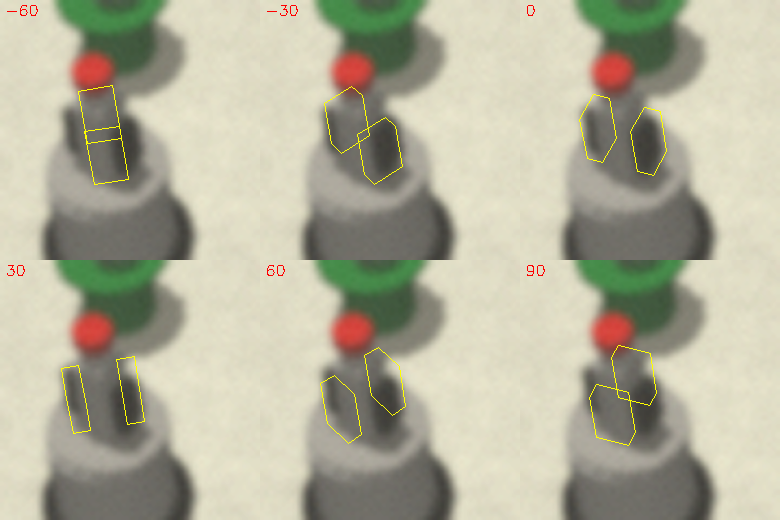

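View pics/top_yaw.png

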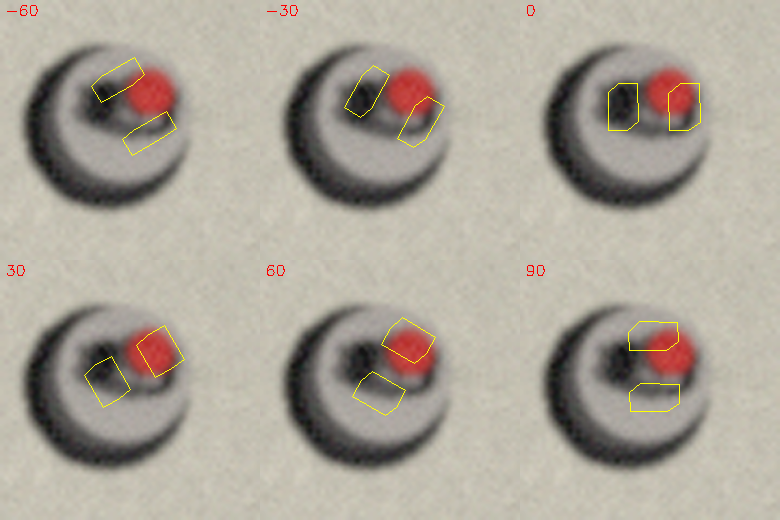

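The yaw is near zero in both views. I'll refine it with finer steps and the bar drawn too.

Run:
```python
from h import *
g=np.array([523.4,-200.3,60.])
def boxes(yaw):
    c,s=np.cos(yaw),np.sin(yaw);out=[]
    for (xs,ys,zs) in (((-9,9),(10,19),(14,46)),((-9,9),(-19,-10),(14,46)),((-12,12),(-10,10),(6,62))):
        out.append([g+np.array([c*x-s*y,s*x+c*y,z]) for x in xs for y in ys for z in zs])
    return out
rows=[]
for n,x,y in(('scene',222,208),('top',380,240)):
  tiles=[]
  im=cv2.imread(f'pics/{n}0.png')
  base=cv2.resize(im[y:y+36,x:x+36],(260,260),interpolation=cv2.INTER_CUBIC); base=cv2.convertScaleAbs(base,alpha=1.8,beta=20)
  for d in (-20,-10,0,10,20):
    b=base.copy()
    for P,col in zip(boxes(np.radians(d)),((0,255,255),(0,255,255),(255,100,0))):
        h=cv2.convexHull((((proj(n,P)-[x,y]+.5)*260/36)).astype(np.int32)); cv2.polylines(b,[h],True,col,1)
    cv2.putText(b,str(d),(5,15),0,.5,(0,0,255)); tiles.append(b)
  tiles.append(base)
  cv2.imwrite(f'pics/{n}_yaw2.png',np.vstack([np.hstack(tiles[:3]),np.hstack(tiles[3:])]))
```

```text
(no output)
```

View pics/scene_yaw2.png

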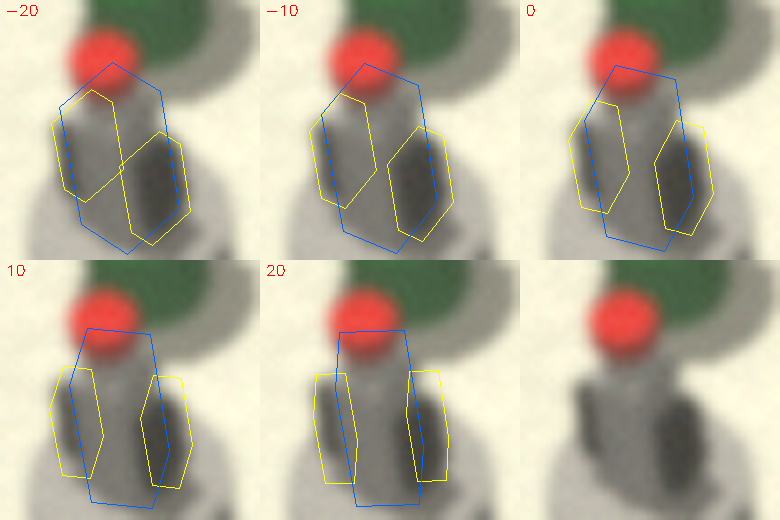

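View pics/top_yaw2.png

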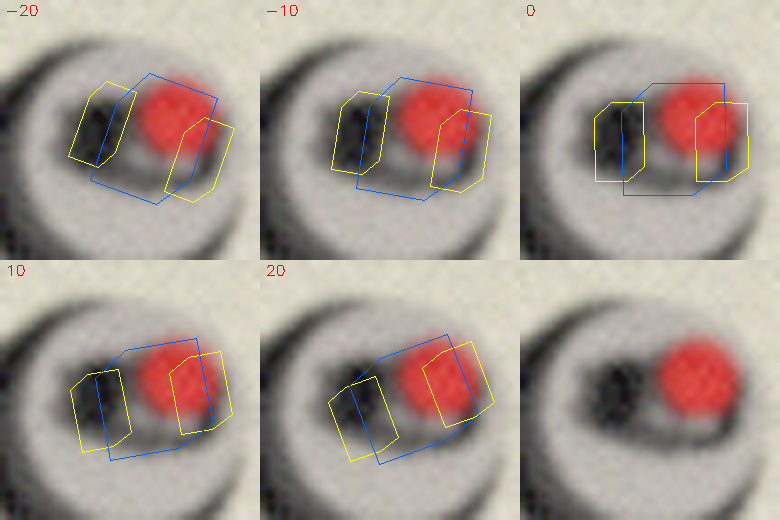

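```bash
cat > go.py <<'E'
from h import *
import sys
np.set_printoptions(precision=2,suppress=True)
def to(x,y,z,yaw=None):
    o=get_obs(); M=R.from_euler('xyz',o['tcp_rot']).as_matrix()
    d=M.T@(np.array([x,y,z])-o['tool_pos'])
    print('t',round(o['time'],2),'pos',o['tool_pos'],'rpy',np.degrees(o['tcp_rot']),'F',o['contact_force'],'M',o['moment'],'w',round(o['grip_width'],2))
    print('shift units',d/20)
    if yaw is not None:
        t=R.from_euler('xyz',[np.pi,0,np.radians(yaw)]).as_matrix()
        print('turn units',np.degrees(R.from_matrix(M.T@t).as_rotvec())/4)
if __name__=='__main__': to(*map(float,sys.argv[1:]))
E
python3 go.py 523.4 -200.3 226 -7
```

```text
t 0.1 pos [ 204.76 -483.03  226.13] rpy [-179.92   -0.01   22.97] F [-0.92  0.36  0.06] M [-0.06  0.03 -0.  ] w 91.89
shift units [20.18 -6.8   0.02]
turn units [-0.02  0.    7.49]
```

Request:
step_arm(moves=[0, 0, 0, 0, 0, 1, -1, 0, 0, 0, 0, 0, 1, -1, 0, 0, 0, 0, 0, 1, -1, 0, 0, 0, 0, 0, 1, -1])

```text
time: 0.43
tool_pos: [204.5, -482.0, 224.3]
tcp_rot: [-3.136, 0.001, 0.112]
contact_force: [0.0, 0.2, -0.2]
grip_width: 91.8
```

```bash
python3 go.py 523.4 -200.3 226 -7
```

```text
t 0.43 pos [ 204.49 -481.97  224.35] rpy [-179.69    0.05    6.4 ] F [ 0.02  0.22 -0.17] M [-0.    0.02 -0.02] w 91.85
shift units [ 17.42 -12.22  -0.03]
turn units [-0.08  0.02  3.35]
```

Request:
step_arm(moves=[0, 0, -0.5, 0, 0, 1, -1, 0, 0, -0.5, 0, 0, 1, -1, 0, 0, -0.3, 0, 0, 1, -1, 0, 0, 0, -0.08, 0, 0.3, -1, 1, -0.7, 0, 0, 0, 0, -1, 1, -0.9, 0, 0, 0, 0, -1, 1, -0.9, 0, 0, 0, 0, -1, 1, -0.9, 0, 0, 0, 0, -1])

```text
time: 1.1
tool_pos: [291.1, -425.1, 247.6]
tcp_rot: [-3.136, 0.007, -0.144]
contact_force: [-1.0, -0.4, -0.3]
grip_width: 91.8
```

```bash
python3 go.py 523.4 -200.3 230 -7
```

```text
t 1.1 pos [ 291.14 -425.11  247.56] rpy [-179.68    0.4    -8.25] F [-0.98 -0.44 -0.31] M [0.07 0.04 0.04] w 91.76
shift units [  9.88 -12.79   0.88]
turn units [-0.08  0.1  -0.31]
```

Request:
step_arm(moves=[0.8, -1, 0, 0, 0, 0, -1, 0.8, -1, 0, 0, 0, 0, -1, 0.8, -1, 0, 0, 0, 0, -1, 0.8, -1, 0, 0, 0, 0, -1, 0.8, -1, 0, 0, 0, 0, -1, 0.8, -1, 0, 0, 0, 0, -1, 0.8, -1, 0, 0, 0, 0, -1, 0.8, -1, 0, 0, 0, 0, -1])

```text
time: 1.77
tool_pos: [446.7, -276.4, 244.4]
tcp_rot: [-3.131, 0.012, -0.145]
contact_force: [0.7, -0.3, -0.1]
grip_width: 91.8
```

```bash
python3 go.py 523.4 -200.3 220 -7
```

```text
t 1.77 pos [ 446.69 -276.4   244.43] rpy [-179.42    0.69   -8.3 ] F [ 0.71 -0.32 -0.11] M [ 0.01  0.07 -0.03] w 91.78
shift units [ 3.26 -4.31  1.23]
turn units [-0.15  0.17 -0.33]
```

Request:
step_arm(moves=[0.7, -0.9, 0, 0, 0, 0, -1, 0.7, -0.9, 0.2, 0, 0, 0, -1, 0.7, -0.9, 0.2, 0, 0, 0, -1, 0.6, -0.7, 0.2, 0, 0, 0, -1, 0.3, -0.3, 0.2, -0.1, 0.1, -0.2, -1, 0, 0, 0, -0.1, 0.1, -0.1, -1])

```text
time: 2.27
tool_pos: [521.7, -203.6, 225.2]
tcp_rot: [3.14, 0.001, -0.117]
contact_force: [-0.2, -0.2, -0.3]
grip_width: 91.7
```

```bash
python3 go.py 523.4 -200.3 220 -7
python3 - <<'E'
from h import *
crop('scene','pics/s2.png',180,130,140,150,4); crop('top','pics/t2.png',320,190,160,150,4)
E
```

```text
t 2.27 pos [ 521.73 -203.64  225.18] rpy [179.91   0.04  -6.71] F [-0.17 -0.19 -0.26] M [-0.02  0.03  0.02] w 91.67
shift units [ 0.06 -0.18  0.26]
turn units [0.02 0.01 0.07]
```

View pics/s2.png

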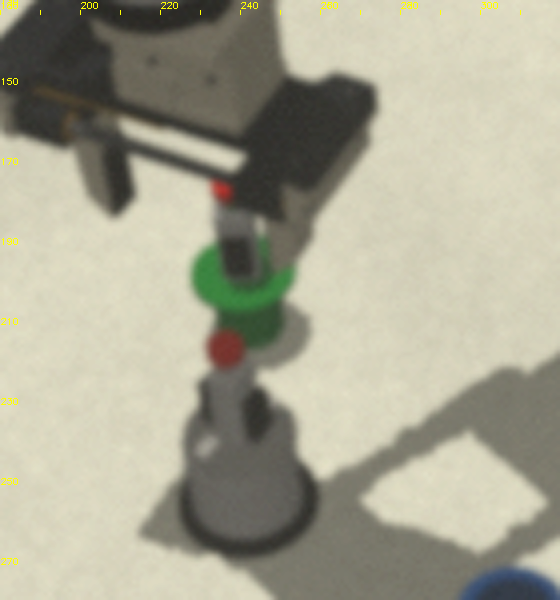

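View pics/t2.png

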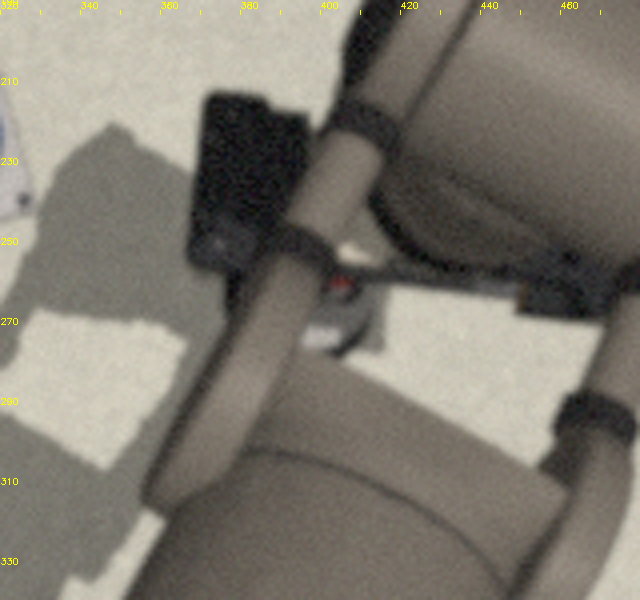

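The scene view shows the open fingers over the gauge: left tip bottom about (208,183), right tip hidden near (249,197). I'll check the kinematics against the picture.

Run:
```python
from h import *
o=get_obs();M=R.from_euler('xyz',o['tcp_rot']).as_matrix();t=o['tool_pos']
im=cv2.cvtColor(capture('scene'),cv2.COLOR_RGB2BGR)
k=5;x,y=170,130
b=cv2.convertScaleAbs(cv2.resize(im[y:y+120,x:x+150],None,fx=k,fy=k,interpolation=cv2.INTER_CUBIC),alpha=1.5,beta=10)
for s in(1,-1):
    P=[t+M@np.array([a,s*w,-z]) for a in(-9.5,9.5) for w in(46,65) for z in(0,40)]
    h=cv2.convexHull(((proj('scene',P)-[x,y]+.5)*k).astype(np.int32)); cv2.polylines(b,[h],True,(0,255,255),1)
cv2.imwrite('pics/s3.png',b)
```

```text
(no output)
```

View pics/s3.png

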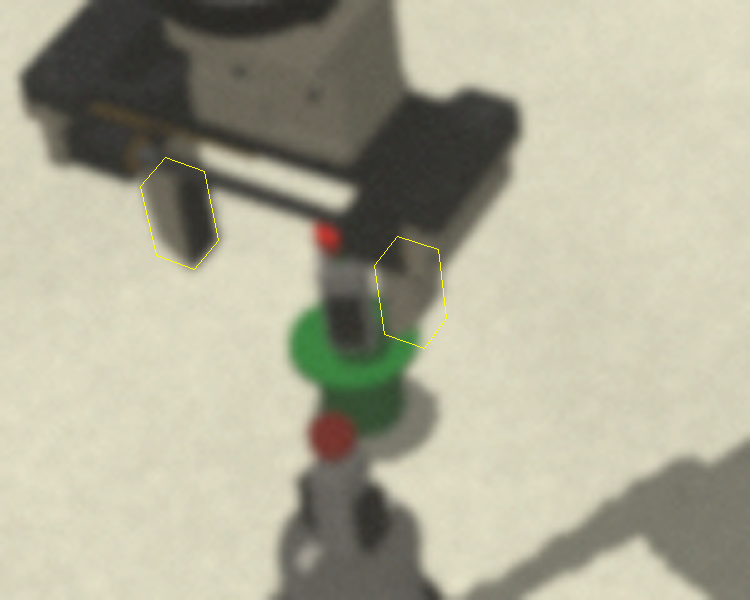

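Request:
step_arm(moves=[0.06, -0.18, 0.9, 0, 0, 0, -1, 0, 0, 0.9, 0, 0, 0, -1, 0, 0, 0.9, 0, 0, 0, -1, 0, 0, 0.9, 0, 0, 0, -1, 0, 0, 0.6, 0, 0, 0, -1, 0, 0, 0, 0, 0, 0, -1])

```text
time: 2.92
tool_pos: [519.3, -209.7, 143.9]
tcp_rot: [3.134, -0.007, -0.129]
contact_force: [-0.8, 0.6, -0.9]
grip_width: 91.8
```

```bash
python3 go.py 523.4 -200.3 81 -7
```

```text
t 2.92 pos [ 519.27 -209.7   143.93] rpy [179.57  -0.39  -7.41] F [-0.78  0.62 -0.9 ] M [0.04 0.06 0.04] w 91.85
shift units [ 0.12 -0.52  3.14]
turn units [ 0.11 -0.1  -0.1 ]
```

Request:
step_arm(moves=[0.12, -0.52, 0, 0.1, -0.1, -0.1, -1, 0, 0, 0, 0, 0, 0, -1])

```text
time: 3.08
tool_pos: [522.2, -200.9, 144.9]
tcp_rot: [3.142, 0.001, -0.125]
contact_force: [0.7, -0.2, -0.3]
grip_width: 91.9
```

```bash
python3 go.py 523.4 -200.3 81 -7
```

```text
t 3.08 pos [ 522.23 -200.93  144.87] rpy [180.     0.04  -7.18] F [ 0.71 -0.23 -0.26] M [ 0.05  0.03 -0.01] w 91.95
shift units [ 0.06 -0.04  3.19]
turn units [ 0.    0.01 -0.05]
```

Request:
step_arm(moves=[0.06, -0.06, 0.45, 0, 0, 0, -1, 0.02, -0.04, 0.45, 0, 0, 0, -1, 0.02, -0.04, 0.45, 0, 0, 0, -1, 0.02, -0.04, 0.45, 0, 0, 0, -1, 0, 0, 0, 0, 0, 0, -1])

```text
time: 3.5
tool_pos: [526.9, -198.3, 108.7]
tcp_rot: [3.139, -0.005, -0.125]
contact_force: [-0.4, 0.6, -0.3]
grip_width: 91.7
```

```bash
python3 go.py 523.4 -200.3 81 -7
```

```text
t 3.5 pos [ 526.94 -198.27  108.71] rpy [179.85  -0.29  -7.16] F [-0.4   0.56 -0.33] M [ 0.06  0.   -0.02] w 91.7
shift units [-0.17  0.12  1.39]
turn units [ 0.04 -0.07 -0.04]
```

Request:
step_arm(moves=[-0.17, 0.12, 0.2, 0.04, -0.07, -0.04, -1, 0, 0, 0.3, 0, 0, 0, -1, 0, 0, 0.3, 0, 0, 0, -1, 0, 0, 0.3, 0, 0, 0, -1, 0, 0, 0.2, 0, 0, 0, -1, 0, 0, 0, 0, 0, 0, -1])

```text
time: 4.0
tool_pos: [522.5, -200.4, 79.1]
tcp_rot: [-3.141, 0.002, -0.122]
contact_force: [0.4, 0.5, 0.6]
grip_width: 92.0
```

```bash
python3 go.py 523.4 -200.3 81 -7;python3 - <<'E'
from h import *
crop('scene','pics/s4.png',190,150,110,130,5)
E
```

```text
t 4.0 pos [ 522.53 -200.37   79.15] rpy [-179.95    0.1    -6.97] F [0.36 0.49 0.6 ] M [ 0.05  0.04 -0.02] w 92.04
shift units [ 0.04 -0.01 -0.09]
turn units [-0.01  0.03  0.01]
```

View pics/s4.png

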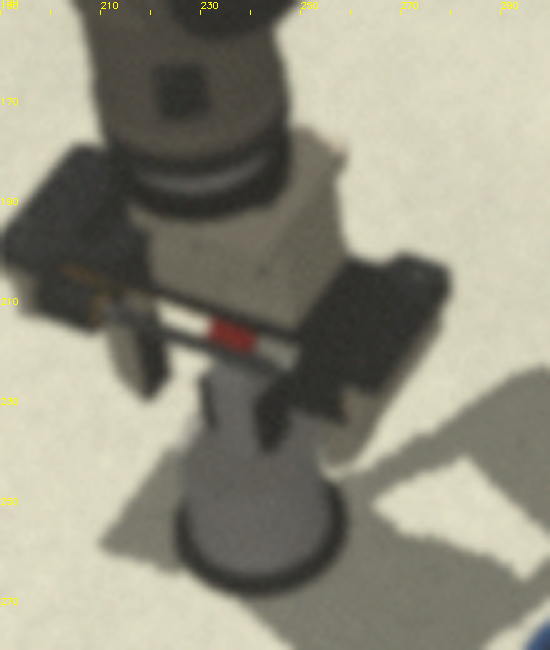

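Request:
step_arm(moves=[0.04, 0, -0.13, 0, 0, 0, -1, 0, 0, 0, 0, 0, 0, 0, 0, 0, 0, 0, 0, 0, 0.2, 0, 0, 0, 0, 0, 0, 0.3])

```text
time: 4.38
tool_pos: [524.3, -200.8, 83.3]
tcp_rot: [-3.142, -0.0, -0.122]
contact_force: [-0.1, -0.2, -0.5]
grip_width: 76.0
```

```bash
python3 go.py 523.4 -200.3 81 -7
```

```text
t 4.38 pos [ 524.27 -200.84   83.28] rpy [-180.     -0.02   -6.97] F [-0.07 -0.24 -0.51] M [0.04 0.08 0.02] w 76.02
shift units [-0.05 -0.02  0.11]
turn units [-0.   -0.    0.01]
```

Request:
step_arm(moves=[-0.02, -0.02, 0.05, 0, 0, 0, 1, 0, 0, 0, 0, 0, 0, 1, 0, 0, 0, 0, 0, 0, 1, 0, 0, 0, 0, 0, 0, 1, 0, 0, 0, 0, 0, 0, 1, 0, 0, 0, 0, 0, 0, 1, 0, 0, 0, 0, 0, 0, 1])

```text
time: 4.97
tool_pos: [524.3, -200.7, 82.9]
tcp_rot: [3.141, -0.002, -0.121]
contact_force: [-0.6, -0.7, -0.8]
grip_width: 29.6
```

```bash
python3 go.py 523.4 -200.3 81 -7
```

```text
t 4.97 pos [ 524.3  -200.65   82.94] rpy [179.95  -0.11  -6.95] F [-0.62 -0.75 -0.78] M [-0.31 -0.03  0.05] w 29.62
shift units [-0.05 -0.01  0.1 ]
turn units [ 0.01 -0.03  0.01]
```

Request:
step_arm(moves=[0, 0, 0, 0, 0, 0, 1, 0, 0, 0, 0, 0, 0, 1, 0, 0, 0, 0, 0, 0, 1, 0, 0, 0, 0, 0, 0, 1])

```text
time: 5.3
tool_pos: [524.5, -200.6, 83.2]
tcp_rot: [3.141, -0.002, -0.122]
contact_force: [-0.1, 0.5, 0.7]
grip_width: 25.0
```

```bash
python3 go.py 523.4 -200.3 81 -7
```

```text
t 5.3 pos [ 524.46 -200.58   83.2 ] rpy [179.97  -0.14  -6.98] F [-0.15  0.46  0.73] M [ 0.09 -0.   -0.01] w 25.04
shift units [-0.05 -0.01  0.11]
turn units [ 0.01 -0.03  0.01]
```

Request:
step_arm(moves=[0, 0, 0, 0, 0, 0, 1, 0, 0, 0, 0, 0, 0, 1])

```text
time: 5.47
tool_pos: [524.4, -200.6, 83.2]
tcp_rot: [3.141, -0.002, -0.122]
contact_force: [-0.4, 0.3, -0.3]
grip_width: 24.9
```

```bash
python3 go.py 523.4 -200.3 81 -7;python3 - <<'E'
from h import *
crop('scene','pics/s5.png',200,190,80,90,7)
E
```

```text
t 5.47 pos [ 524.43 -200.57   83.18] rpy [179.96  -0.13  -6.97] F [-0.41  0.3  -0.34] M [0.03 0.03 0.05] w 24.93
shift units [-0.05 -0.01  0.11]
turn units [ 0.01 -0.03  0.01]
```

View pics/s5.png

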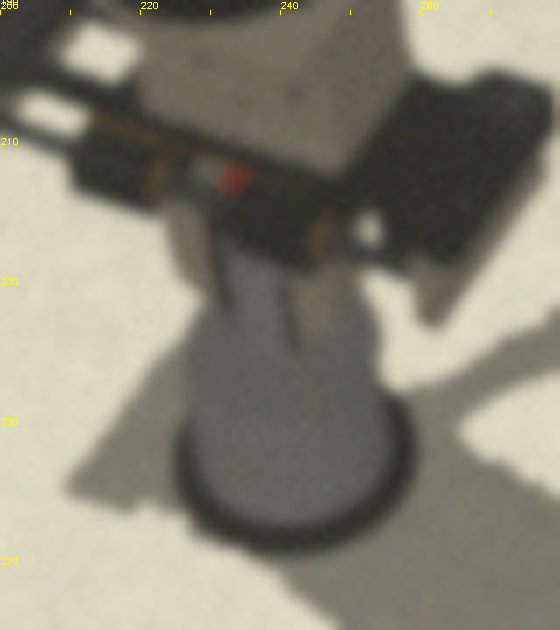

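Request:
step_arm(moves=[0, 0, -0.3, 0, 0, 0, 1, 0, 0, -0.4, 0, 0, 0, 1, 0, 0, -0.4, 0, 0, 0, 1, 0, 0, -0.4, 0, 0, 0, 1, 0, 0, -0.4, 0, 0, 0, 1, 0, 0, -0.4, 0, 0, 0, 1, 0, 0, -0.4, 0, 0, 0, 1, 0, 0, 0, 0, 0, 0, 1])

```text
time: 6.18
tool_pos: [523.2, -199.9, 141.8]
tcp_rot: [-3.141, 0.001, -0.121]
contact_force: [0.0, 0.1, -3.1]
grip_width: 25.2
```

```bash
python3 go.py 523.4 -200.3 180 -7;python3 - <<'E'
from h import *
crop('scene','pics/s6.png',190,150,100,120,5)
E
```

```text
t 6.18 pos [ 523.23 -199.88  141.85] rpy [-179.96    0.06   -6.96] F [ 0.03  0.08 -3.13] M [-0.02  0.04  0.  ] w 25.22
shift units [ 0.01  0.02 -1.91]
turn units [-0.01  0.02  0.01]
```

View pics/s6.png

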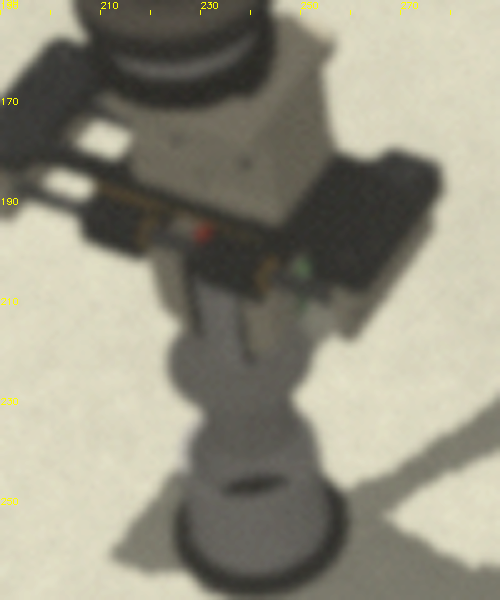

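The gauge is off the stand and upright, weighing about 3 N. Next I raise it and carry it to the blue barrel.

Request:
step_arm(moves=[0, 0, -0.6, 0, 0, 0, 1, 0, 0, -0.8, 0, 0, 0, 1, 0, 0, -0.8, 0, 0, 0, 1, 0, 0, -0.2, 0, 0, 0, 1, 0, 0, 0, 0, 0, 0, 1])

```text
time: 6.65
tool_pos: [521.5, -199.0, 188.6]
tcp_rot: [-3.139, 0.007, -0.122]
contact_force: [-0.2, -0.1, -4.2]
grip_width: 25.2
```

```bash
python3 go.py 601 -7.4 185 -7
```

```text
t 6.65 pos [ 521.45 -198.99  188.56] rpy [-179.83    0.39   -6.96] F [-0.25 -0.05 -4.23] M [-0.02  0.02  0.01] w 25.19
shift units [ 2.79 -9.99  0.19]
turn units [-0.04  0.1   0.01]
```

Request:
step_arm(moves=[0.14, -0.5, 0, 0, 0, 0, 1, 0.24, -0.9, 0, 0, 0, 0, 1, 0.28, -1, 0, 0, 0, 0, 1, 0.28, -1, 0, 0, 0, 0, 1, 0.28, -1, 0, 0, 0, 0, 1, 0.28, -1, 0, 0, 0, 0, 1, 0.28, -1, 0, 0, 0, 0, 1, 0.2, -0.7, 0, 0, 0, 0, 1])

```text
time: 7.32
tool_pos: [576.9, -54.6, 179.0]
tcp_rot: [-3.135, 0.02, -0.128]
contact_force: [-0.2, 0.4, -3.6]
grip_width: 25.0
```

```bash
python3 go.py 601 -7.4 185 -7
```

```text
t 7.32 pos [576.88 -54.56 179.04] rpy [-179.63    1.16   -7.34] F [-0.22  0.4  -3.58] M [-0.01 -0.01 -0.  ] w 25.05
shift units [ 0.89 -2.49 -0.3 ]
turn units [-0.09  0.29 -0.09]
```

Request:
step_arm(moves=[0.28, -0.8, -0.1, 0, 0.1, 0, 1, 0.28, -0.8, -0.1, 0, 0.1, 0, 1, 0.2, -0.5, -0.1, -0.1, 0.1, -0.1, 1, 0, 0, 0, 0, 0, 0, 1])

```text
time: 7.65
tool_pos: [596.8, -6.1, 179.2]
tcp_rot: [-3.14, 0.008, -0.116]
contact_force: [-0.5, 1.2, -4.6]
grip_width: 24.9
```

```bash
python3 go.py 601 -7.4 180 -7
```

```text
t 7.65 pos [596.8   -6.05 179.18] rpy [-179.92    0.43   -6.66] F [-0.49  1.15 -4.55] M [ 0.1   0.01 -0.04] w 24.86
shift units [ 0.22  0.04 -0.04]
turn units [-0.02  0.11  0.09]
```

Request:
step_arm(moves=[0.22, 0.04, 0.1, 0, 0.11, 0.09, 1, 0, 0, 0.1, 0, 0, 0, 1, 0, 0, 0, 0, 0, 0, 1])

```text
time: 7.9
tool_pos: [600.3, -7.1, 172.8]
tcp_rot: [-3.141, 0.003, -0.121]
contact_force: [0.7, 0.0, -4.1]
grip_width: 24.4
```

```bash
python3 go.py 601 -7.4 170 -7
python3 - <<'E'
from h import *
crop('scene','pics/s7.png',265,190,90,140,4+1); crop('top','pics/t7.png',240,160,130,120,5)
E
```

```text
t 7.9 pos [600.29  -7.06 172.75] rpy [-179.98    0.16   -6.96] F [ 0.67  0.03 -4.06] M [ 0.04 -0.03  0.02] w 24.44
shift units [0.04 0.01 0.14]
turn units [-0.01  0.04  0.01]
```

View pics/s7.png

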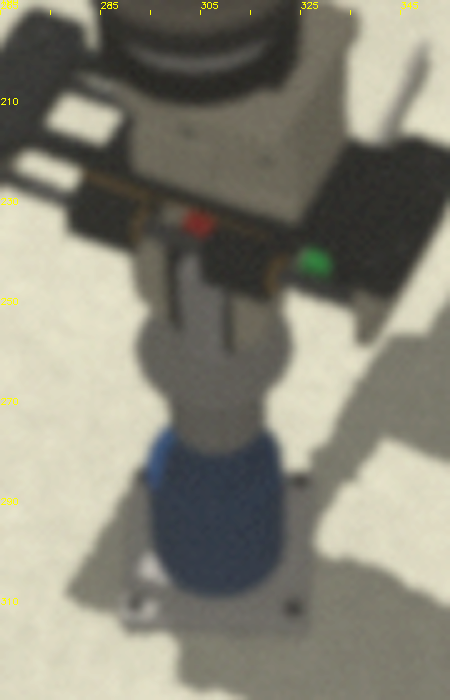

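View pics/t7.png

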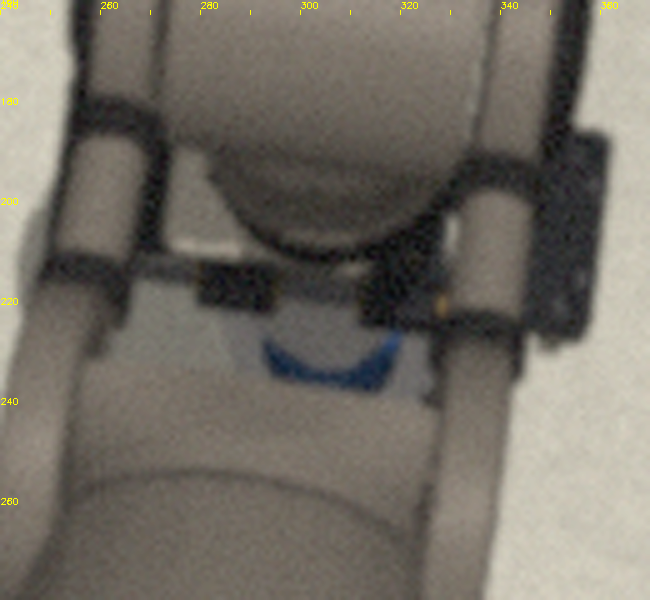

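```bash
cat > ov.py <<'E'
from fit import *
def ov(out,gz=-23.2,gx=0,gy=0,bx=601,by=-7.4,x=280,y=225,w=60,h=90,k=9):
    o=get_obs();M=R.from_euler('xyz',o['tcp_rot']).as_matrix();t=o['tool_pos']
    g=t+np.array([gx,gy,gz]); print('gauge',g)
    im=cv2.cvtColor(capture('scene'),cv2.COLOR_RGB2BGR)
    b=cv2.convertScaleAbs(cv2.resize(im[y:y+h,x:x+w],None,fx=k,fy=k,interpolation=cv2.INTER_CUBIC),alpha=2,beta=0)
    raw=b.copy()
    def poly(P,c,hull=True):
        q=((proj('scene',P)-[x,y]+.5)*k).astype(np.int32)
        cv2.polylines(b,[cv2.convexHull(q) if hull else q],True,c,1)
    up=lambda a,bb,r:np.vstack([circ(g[0],g[1],g[2]+a,r),circ(g[0],g[1],g[2]+bb,r)])
    poly(up(0,6,33),(0,255,255)); poly(up(-45,0,21),(0,255,255))
    poly(circ(bx,by,72,30),(0,255,0)); poly(np.vstack([circ(bx,by,72,30),circ(bx,by,12,30)]),(0,255,0))
    cv2.imwrite(out,np.hstack([b,raw]) if w*k*2<=800 else b)
E
python3 -c "
from ov import *
ov('pics/o1.png',k=6)"
```

```text
gauge [600.48714197  -7.38178224 150.08626807]
```

View pics/o1.png

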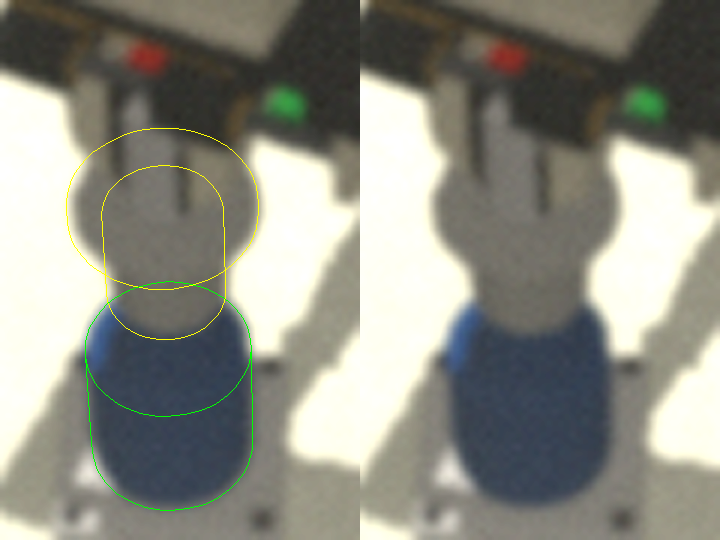

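```bash
cat > edges.py <<'E'
from fit import *
def edges(im,row,xl,xr,half=6):
    p=im[row-1:row+2].astype(float).sum(2).mean(0)
    from scipy.ndimage import gaussian_filter1d as gf
    d=np.abs(gf(p,1,order=1))
    out=[]
    for c in(xl,xr):
        a=np.arange(c-half,c+half+1); i=a[np.argmax(d[a])]
        y0,y1,y2=d[i-1:i+2]; out.append(i+.5*(y0-y2)/(y0-2*y1+y2))
    return np.array(out)
E
python3 - <<'E'
from edges import *
np.set_printoptions(precision=2,suppress=True)
im=np.mean([capture('scene').astype(float) for _ in range(4)],0)
o=get_obs();g=o['tool_pos']+[0,0,-23.2];print(g)
def model(P,row):
    uv=proj('scene',P); h=cv2.convexHull(uv.astype(np.float32))[:,0]; xs=[]
    for a,b in zip(h,np.roll(h,-1,0)):
        if (a[1]-row)*(b[1]-row)<=0 and a[1]!=b[1]: xs.append(a[0]+(row-a[1])/(b[1]-a[1])*(b[0]-a[0]))
    return np.array([min(xs),max(xs)])
cyl=lambda x,y,z0,z1,r:np.vstack([circ(x,y,z0,r,200),circ(x,y,z1,r,200)])
for nm,P,rows in(('flange',cyl(g[0],g[1],g[2],g[2]+6,33),(256,258,260,262)),('head',cyl(g[0],g[1],g[2]-45,g[2],21),(271,272,273,274)),('barrel',cyl(601,-7.4,12,72,30),(286,290,294,298))):
    for r in rows:
        m=model(P,r);e=edges(im,r,round(m[0]),round(m[1]),4);print(nm,r,m,e,'centre diff',(e-m).mean())
E
```

```text
[600.9   -6.97 150.79]
flange 256 [291.   322.46] [292.04 322.58] centre diff 0.5815525344076207
flange 258 [290.66 322.69] [291.63 322.84] centre diff 0.5571630543747688
flange 260 [290.7  322.72] [291.64 322.83] centre diff 0.5269476285041321
flange 262 [290.89 322.5 ] [291.95 322.41] centre diff 0.484709050313171
head 271 [297.26 317.16] [297.86 317.63] centre diff 0.5335598176052372
head 272 [297.32 317.19] [298.05 317.57] centre diff 0.5519878677157237
head 273 [297.39 317.21] [298.12 317.56] centre diff 0.5452360716215878
head 274 [297.45 317.14] [298.03 317.76] centre diff 0.5962246889775713
barrel 286 [293.86 321.42] [290.88 320.8 ] centre diff -1.8077552830430648
barrel 290 [294.16 321.48] [143.21 321.43] centre diff -75.49948832210069
barrel 294 [294.45 321.54] [294.64 321.43] centre diff 0.04133441671604032
barrel 298 [294.74 321.6 ] [295.2  319.06] centre diff -1.0420073309689712
```

```bash
python3 go.py 601.5 -8.4 146 -7
```

```text
t 8.25 pos [600.9   -6.97 173.99] rpy [-179.97    0.04   -6.96] F [ 0.27  0.17 -2.81] M [0.02 0.05 0.06] w 25.14
shift units [0.04 0.07 1.4 ]
turn units [-0.01  0.01  0.01]
```

Request:
step_arm(moves=[0.04, 0.07, 0.35, 0, 0, 0, 1, 0, 0, 0.35, 0, 0, 0, 1, 0, 0, 0.35, 0, 0, 0, 1, 0, 0, 0.3, 0, 0, 0, 1, 0, 0, 0, 0, 0, 0, 1])

```text
time: 8.67
tool_pos: [601.3, -9.1, 144.2]
tcp_rot: [-3.141, 0.0, -0.122]
contact_force: [-0.6, -0.4, -3.9]
grip_width: 24.7
```

```bash
python3 go.py 601.5 -8.4 146 -7
```

```text
t 8.67 pos [601.34  -9.13 144.24] rpy [-179.97    0.02   -7.01] F [-0.58 -0.36 -3.87] M [0.1  0.05 0.06] w 24.74
shift units [ 0.   -0.04 -0.09]
turn units [-0.01  0.01 -0.  ]
```

Request:
step_arm(moves=[0, -0.04, 0, 0, 0, 0, 1])

```text
time: 8.75
tool_pos: [601.2, -8.4, 143.5]
tcp_rot: [-3.141, 0.002, -0.122]
contact_force: [0.4, 1.0, -2.6]
grip_width: 24.8
```

```bash
python3 go.py 601.5 -8.4 146 -7
python3 - <<'E'
from ov import *
ov('pics/o2.png',k=8,x=282,y=245,w=50,h=70)
crop('top','pics/t8.png',280,205,50,45,14)
E
```

```text
t 8.75 pos [601.19  -8.37 143.52] rpy [-179.97    0.09   -7.01] F [ 0.4   0.99 -2.64] M [ 0.   -0.01  0.  ] w 24.82
shift units [ 0.02 -0.   -0.12]
turn units [-0.01  0.02 -0.  ]
gauge [601.18666526  -8.37006103 120.3199256 ]
```

View pics/o2.png

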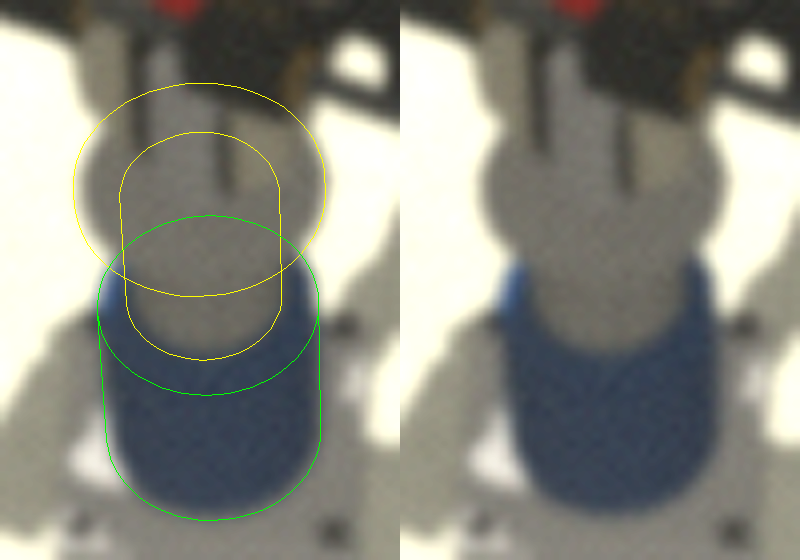

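View pics/t8.png

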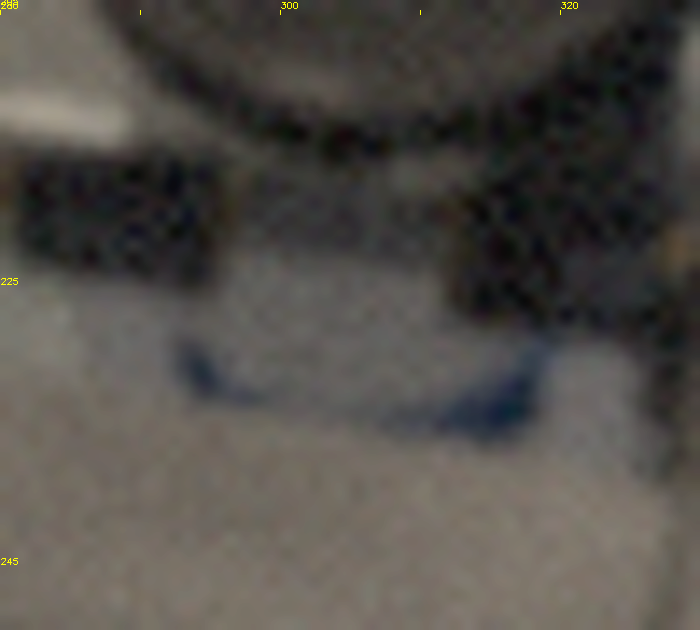

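Request:
step_arm(moves=[0, 0, 0.1, 0, 0, 0, 1, 0, 0, 0.1, 0, 0, 0, 1, 0, 0, 0, 0, 0, 0, 1])

```text
time: 9.1
tool_pos: [601.9, -8.0, 140.3]
tcp_rot: [-3.141, -0.001, -0.122]
contact_force: [-0.2, -0.2, -2.8]
grip_width: 24.8
```

```bash
python3 go.py 601.5 -8.4 139 -7
```

```text
t 9.1 pos [601.86  -8.02 140.34] rpy [-179.97   -0.03   -6.98] F [-0.17 -0.2  -2.79] M [0.01 0.1  0.02] w 24.76
shift units [-0.02  0.02  0.07]
turn units [-0.01 -0.01  0.01]
```

Request:
step_arm(moves=[-0.01, 0.02, 0.1, 0, 0, 0, 1, 0, 0, 0.05, 0, 0, 0, 1, 0, 0, 0, 0, 0, 0, 1])

```text
time: 9.35
tool_pos: [601.8, -8.4, 137.4]
tcp_rot: [-3.141, -0.001, -0.122]
contact_force: [0.5, -0.5, -4.0]
grip_width: 25.0
```

```bash
python3 go.py 601.5 -8.4 136 -7
```

```text
t 9.35 pos [601.8   -8.43 137.42] rpy [-179.97   -0.08   -6.98] F [ 0.45 -0.48 -3.98] M [ 0.04  0.07 -0.01] w 24.99
shift units [-0.02  0.    0.07]
turn units [-0.01 -0.02  0.01]
```

Request:
step_arm(moves=[0, 0, 0.1, 0, 0, 0, 1, 0, 0, 0.1, 0, 0, 0, 1, 0, 0, 0, 0, 0, 0, 1])

```text
time: 9.6
tool_pos: [601.9, -8.5, 133.2]
tcp_rot: [-3.141, -0.002, -0.122]
contact_force: [-1.4, 0.4, -2.9]
grip_width: 24.8
```

```bash
python3 go.py 601.5 -8.4 132 -7
```

```text
t 9.6 pos [601.88  -8.45 133.18] rpy [-179.97   -0.1    -6.98] F [-1.37  0.43 -2.94] M [ 0.05  0.07 -0.08] w 24.8
shift units [-0.02 -0.    0.06]
turn units [-0.01 -0.02  0.01]
```

Request:
step_arm(moves=[0, 0, 0.12, 0, 0, 0, 1, 0, 0, 0.12, 0, 0, 0, 1, 0, 0, 0.12, 0, 0, 0, 1, 0, 0, 0, 0, 0, 0, 1])

```text
time: 9.93
tool_pos: [601.8, -8.5, 125.1]
tcp_rot: [-3.141, -0.002, -0.122]
contact_force: [0.1, 0.3, -3.3]
grip_width: 24.6
```

```bash
python3 go.py 601.5 -8.4 100 -7
```

```text
t 9.93 pos [601.84  -8.51 125.13] rpy [-179.97   -0.09   -6.98] F [ 0.14  0.34 -3.35] M [ 0.06  0.04 -0.04] w 24.56
shift units [-0.02 -0.    1.26]
turn units [-0.01 -0.02  0.01]
```

Request:
step_arm(moves=[0, 0, 0.12, 0, 0, 0, 1, 0, 0, 0.12, 0, 0, 0, 1, 0, 0, 0.12, 0, 0, 0, 1, 0, 0, 0, 0, 0, 0, 1])

```text
time: 10.27
tool_pos: [601.8, -8.5, 117.0]
tcp_rot: [-3.141, -0.001, -0.122]
contact_force: [-0.2, 0.1, -2.4]
grip_width: 24.9
```

```bash
python3 go.py 601.5 -8.4 96 -7
```

```text
t 10.27 pos [601.8   -8.46 116.96] rpy [-179.97   -0.07   -6.97] F [-0.24  0.11 -2.35] M [ 0.04  0.04 -0.03] w 24.93
shift units [-0.02 -0.    1.05]
turn units [-0.01 -0.02  0.01]
```

Request:
step_arm(moves=[0, 0, 0.12, 0, 0, 0, 1, 0, 0, 0.12, 0, 0, 0, 1, 0, 0, 0.12, 0, 0, 0, 1, 0, 0, 0.12, 0, 0, 0, 1, 0, 0, 0, 0, 0, 0, 1])

```text
time: 10.68
tool_pos: [601.8, -8.5, 106.3]
tcp_rot: [-3.141, -0.001, -0.122]
contact_force: [-0.4, -0.5, -3.0]
grip_width: 25.2
```

```bash
python3 go.py 601.5 -8.4 96 -7
```

```text
t 10.68 pos [601.82  -8.47 106.28] rpy [-179.97   -0.07   -6.98] F [-0.44 -0.48 -3.01] M [ 0.01  0.08 -0.02] w 25.16
shift units [-0.02 -0.    0.51]
turn units [-0.01 -0.02  0.01]
```

Request:
step_arm(moves=[0, 0, 0.1, 0, 0, 0, 1, 0, 0, 0.1, 0, 0, 0, 1, 0, 0, 0, 0, 0, 0, 1])

```text
time: 10.93
tool_pos: [601.9, -8.5, 101.8]
tcp_rot: [-3.141, -0.001, -0.122]
contact_force: [0.2, -0.2, -3.7]
grip_width: 24.6
```

```bash
python3 go.py 601.5 -8.4 96 -7
```

```text
t 10.93 pos [601.88  -8.46 101.82] rpy [-179.97   -0.08   -6.98] F [ 0.18 -0.22 -3.71] M [ 0.05  0.03 -0.06] w 24.62
shift units [-0.02 -0.    0.29]
turn units [-0.01 -0.02  0.01]
```

Request:
step_arm(moves=[0, 0, 0.06, 0, 0, 0, 1, 0, 0, 0.06, 0, 0, 0, 1, 0, 0, 0.05, 0, 0, 0, 1, 0, 0, 0, 0, 0, 0, 1])

```text
time: 11.27
tool_pos: [602.0, -8.5, 98.2]
tcp_rot: [-3.141, -0.002, -0.122]
contact_force: [0.1, 0.8, -3.7]
grip_width: 25.0
```

```bash
python3 go.py 601.5 -8.4 96 -7
```

```text
t 11.27 pos [602.    -8.49  98.17] rpy [-179.97   -0.09   -6.98] F [ 0.05  0.76 -3.72] M [ 0.03  0.05 -0.01] w 25.04
shift units [-0.03 -0.    0.11]
turn units [-0.01 -0.02  0.01]
```

Request:
step_arm(moves=[0, 0, 0.05, 0, 0, 0, 1, 0, 0, 0.05, 0, 0, 0, 1])

```text
time: 11.43
tool_pos: [602.1, -8.5, 96.2]
tcp_rot: [-3.141, -0.002, -0.122]
contact_force: [0.4, -0.0, -4.2]
grip_width: 24.7
```

```bash
python3 go.py 601.5 -8.4 96 -7
```

```text
t 11.43 pos [602.14  -8.49  96.24] rpy [-179.97   -0.12   -6.98] F [ 0.44 -0.04 -4.16] M [ 0.05  0.06 -0.01] w 24.72
shift units [-0.03 -0.    0.01]
turn units [-0.01 -0.03  0.01]
```

Request:
step_arm(moves=[0, 0, 0.05, 0, 0, 0, 1, 0, 0, 0.03, 0, 0, 0, 1])

```text
time: 11.6
tool_pos: [602.3, -8.5, 95.2]
tcp_rot: [-3.141, -0.003, -0.122]
contact_force: [-3.0, 0.2, 5.4]
grip_width: 25.1
```

```bash
python3 go.py 601.5 -8.4 95 -7
```

```text
t 11.6 pos [602.26  -8.54  95.18] rpy [-179.97   -0.15   -6.98] F [-3.02  0.16  5.37] M [0.11 0.52 0.02] w 25.14
shift units [-0.04 -0.    0.01]
turn units [-0.01 -0.04  0.01]
```

Request:
step_arm(moves=[0, 0, 0.04, 0, 0, 0, 1])

```text
time: 11.68
tool_pos: [602.3, -8.5, 95.2]
tcp_rot: [-3.141, -0.003, -0.122]
contact_force: [-4.1, 0.0, 5.0]
grip_width: 25.0
```

```bash
python3 go.py 601.5 -8.4 95 -7
```

```text
t 11.68 pos [602.31  -8.53  95.16] rpy [-179.98   -0.17   -6.97] F [-4.07  0.    5.01] M [ 0.09  0.68 -0.02] w 25.03
shift units [-0.04 -0.    0.01]
turn units [-0.01 -0.04  0.01]
```

Contact came at TCP z = 95.2, exactly as predicted, so the flange is on the rim. I'll relieve the side force and then release.

Request:
step_arm(moves=[-0.03, 0, 0, 0, 0, 0, 1, 0, 0, 0, 0, 0, 0, 1])

```text
time: 11.85
tool_pos: [601.9, -8.5, 95.4]
tcp_rot: [-3.141, -0.004, -0.122]
contact_force: [-0.2, 0.7, -1.6]
grip_width: 24.9
```

```bash
python3 go.py 601.5 -8.4 95 -7
```

```text
t 11.85 pos [601.93  -8.48  95.37] rpy [-179.98   -0.23   -6.97] F [-0.24  0.72 -1.56] M [ 0.05  0.16 -0.02] w 24.86
shift units [-0.02 -0.    0.02]
turn units [-0.01 -0.06  0.01]
```

Request:
step_arm(moves=[0, 0, 0.02, 0, -0.05, 0, 1, 0, 0, 0, 0, 0, 0, 0.2, 0, 0, 0, 0, 0, 0, 0, 0, 0, 0, 0, 0, 0, -0.5, 0, 0, 0, 0, 0, 0, -1, 0, 0, 0, 0, 0, 0, -1, 0, 0, 0, 0, 0, 0, -1, 0, 0, 0, 0, 0, 0, -1])

```text
time: 12.52
tool_pos: [603.3, -8.7, 95.5]
tcp_rot: [-3.141, -0.004, -0.122]
contact_force: [-0.4, 0.1, 0.3]
grip_width: 66.7
```

```bash
python3 go.py 601.5 -8.4 190 -7;python3 - <<'E'
from h import *
crop('scene','pics/s9.png',270,220,80,100,6)
E
```

```text
t 12.52 pos [603.32  -8.68  95.54] rpy [-179.98   -0.21   -6.98] F [-0.35  0.06  0.33] M [ 0.05  0.02 -0.04] w 66.7
shift units [-0.08 -0.   -4.72]
turn units [-0.01 -0.05  0.01]
```

View pics/s9.png

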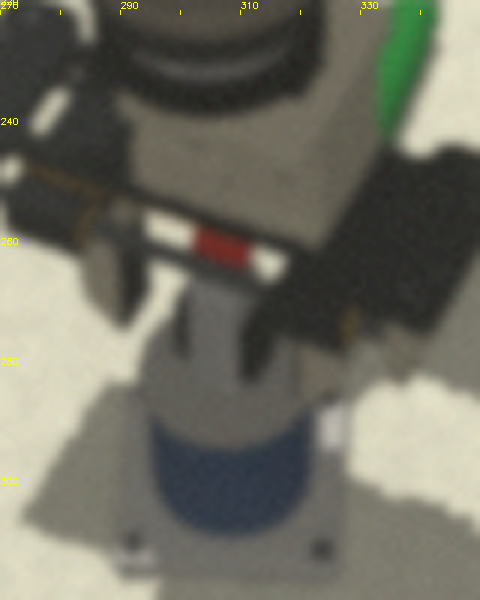

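Request:
step_arm(moves=[-0.06, 0, -0.3, 0, 0, 0, -1, 0, 0, -0.5, 0, 0, 0, -1, 0, 0, -0.8, 0, 0, 0, -1, 0, 0, -0.8, 0, 0, 0, -1, 0, 0, -0.8, 0, 0, 0, -1, 0, 0, -0.6, 0, 0, 0, -1, 0, 0, 0, 0, 0, 0, -1])

```text
time: 13.15
tool_pos: [601.6, -8.5, 178.9]
tcp_rot: [-3.141, -0.004, -0.122]
contact_force: [0.1, 0.2, 0.2]
grip_width: 91.9
```

```bash
python3 go.py 601.5 -8.4 175 -7;python3 - <<'E'
from h import *
crop('scene','pics/s10.png',260,200,90,120,5);crop('top','pics/t10.png',240,160,120,110,5)
E
```

```text
t 13.15 pos [601.56  -8.45 178.9 ] rpy [-179.98   -0.25   -6.98] F [0.11 0.22 0.21] M [ 0.03 -0.02 -0.03] w 91.92
shift units [-0.  -0.   0.2]
turn units [-0.01 -0.06  0.01]
```

View pics/s10.png

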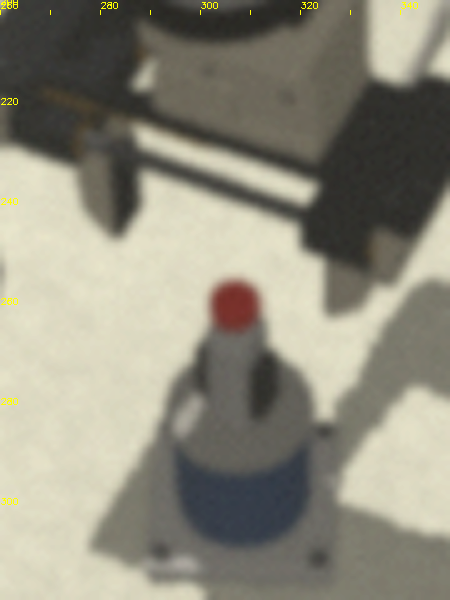

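View pics/t10.png

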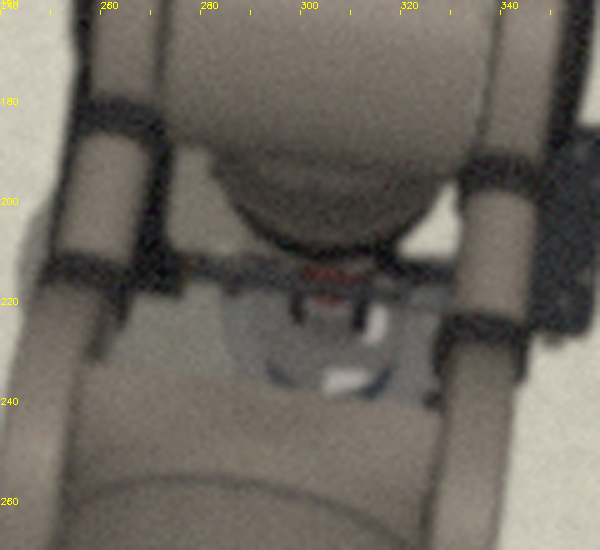

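Gauge seated upright in the blue barrel, with the cap at (305,261). Next I close the fingers above it and press.

Request:
step_arm(moves=[0, 0, 0, 0, -0.05, 0, 1, 0, 0, 0, 0, 0, 0, 1, 0, 0, 0, 0, 0, 0, 1, 0, 0, 0, 0, 0, 0, 1, 0, 0, 0, 0, 0, 0, 1, 0, 0, 0, 0, 0, 0, 1, 0, 0, 0, 0, 0, 0, 1, 0, 0, 0, 0, 0, 0, 1])

```text
time: 13.92
tool_pos: [598.2, -8.1, 171.6]
tcp_rot: [-3.141, 0.012, -0.122]
contact_force: [-1.1, 0.3, 0.3]
grip_width: 43.1
```

Request:
step_arm(moves=[0, 0, 0.15, 0, 0, 0, 1, 0, 0, 0.2, 0, 0, 0, 1, 0, 0, 0.2, 0, 0, 0, 1, 0, 0, 0.1, 0, 0, 0, 1, 0, 0, 0, 0, 0, 0, 1, 0, 0, 0, 0, 0, 0, 1, 0, 0, 0, 0, 0, 0, 1, 0, 0, 0, 0, 0, 0, 1])

```text
time: 14.58
tool_pos: [597.7, -8.0, 156.7]
tcp_rot: [-3.141, 0.013, -0.122]
contact_force: [0.1, -0.1, 0.3]
grip_width: 0.6
```

```bash
python3 go.py 601.5 -8.4 155 -7;python3 - <<'E'
from h import *
crop('scene','pics/s11.png',270,220,80,100,6)
E
```

```text
t 14.58 pos [597.74  -8.02 156.67] rpy [-179.96    0.73   -6.99] F [ 0.1  -0.11  0.26] M [-0.03  0.05 -0.05] w 0.57
shift units [ 0.19 -0.    0.08]
turn units [-0.01  0.18  0.  ]
```

View pics/s11.png

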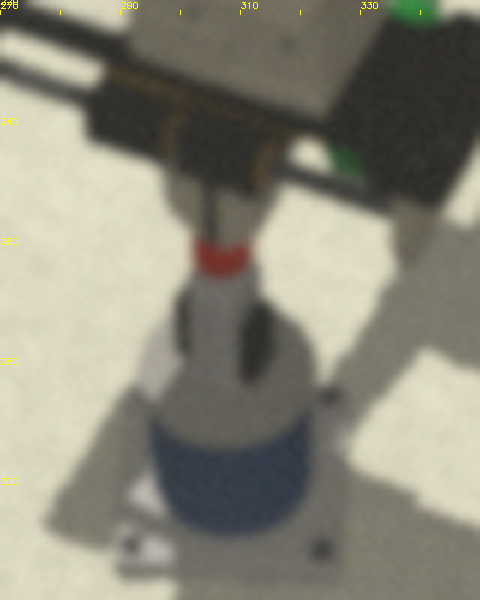

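Request:
step_arm(moves=[0.19, 0, -0.05, 0, 0.18, 0, 1, 0, 0, 0, 0, 0, 0, 1])

```text
time: 14.8
tool_pos: [602.1, -8.5, 158.0]
tcp_rot: [-3.141, -0.002, -0.122]
contact_force: [-0.3, -0.1, 0.6]
grip_width: 0.5
```

```bash
python3 go.py 601.5 -8.4 155 -7
```

```text
t 14.8 pos [602.09  -8.55 158.01] rpy [-179.96   -0.1    -6.99] F [-0.3  -0.08  0.57] M [0.09 0.05 0.02] w 0.55
shift units [-0.03 -0.    0.15]
turn units [-0.01 -0.03  0.  ]
```

Request:
step_arm(moves=[-0.02, 0, 0.08, 0, 0, 0, 1, 0, 0, 0.05, 0, 0, 0, 1])

```text
time: 14.97
tool_pos: [602.0, -8.5, 155.8]
tcp_rot: [-3.141, -0.003, -0.122]
contact_force: [0.6, 0.1, 0.6]
grip_width: 0.7
```

Request:
step_arm(moves=[0, 0, 0.05, 0, 0, 0, 1])

```text
time: 15.05
tool_pos: [602.0, -8.5, 154.7]
tcp_rot: [-3.141, -0.003, -0.122]
contact_force: [0.1, 0.8, 0.1]
grip_width: 0.3
```

Request:
step_arm(moves=[0, 0, 0.05, 0, 0, 0, 1])

```text
time: 15.13
tool_pos: [602.1, -8.5, 153.8]
tcp_rot: [-3.141, -0.003, -0.122]
contact_force: [-0.7, 0.3, 7.0]
grip_width: 0.3
```

Request:
step_arm(moves=[0, 0, 0.04, 0, 0, 0, 1])

```text
time: 15.22
tool_pos: [602.4, -8.6, 153.6]
tcp_rot: [-3.141, -0.005, -0.122]
contact_force: [-1.2, -0.4, 6.9]
grip_width: 0.7
```

Request:
step_arm(moves=[0, 0, 0.04, 0, 0, 0, 1])

```text
time: 15.3
tool_pos: [602.6, -8.6, 153.6]
tcp_rot: [-3.141, -0.005, -0.122]
contact_force: [-2.1, 0.8, 5.4]
grip_width: 0.6
```

Request:
step_arm(moves=[-0.02, 0, 0.06, 0, 0, 0, 1])

```text
time: 15.38
tool_pos: [602.5, -8.6, 153.4]
tcp_rot: [-3.141, -0.007, -0.122]
contact_force: [-0.9, 0.4, 7.4]
grip_width: 0.4
```

Request:
step_arm(moves=[-0.01, 0, 0.06, 0, -0.05, 0, 1])

```text
time: 15.47
tool_pos: [602.5, -8.6, 153.3]
tcp_rot: [-3.141, -0.005, -0.122]
contact_force: [-1.5, -0.0, 6.8]
grip_width: 0.6
```

Request:
step_arm(moves=[-0.01, 0, 0.06, 0, 0, 0, 1])

```text
time: 15.55
tool_pos: [602.6, -8.6, 153.1]
tcp_rot: [-3.141, -0.006, -0.122]
contact_force: [-1.8, 0.2, 6.2]
grip_width: 0.5
```

Request:
step_arm(moves=[-0.03, 0, 0.09, 0, -0.05, 0, 1, -0.03, 0, 0.09, 0, 0, 0, 1])

```text
time: 15.72
tool_pos: [602.4, -8.5, 151.9]
tcp_rot: [-3.141, -0.006, -0.122]
contact_force: [-1.9, -0.7, 7.1]
grip_width: 0.6
```

Request:
step_arm(moves=[-0.02, 0, 0.09, 0, -0.05, 0, 1, -0.02, 0, 0.09, 0, 0, 0, 1])

```text
time: 15.88
tool_pos: [602.5, -8.5, 150.7]
tcp_rot: [-3.141, -0.006, -0.122]
contact_force: [-1.5, 0.1, 6.3]
grip_width: 0.5
```

Request:
step_arm(moves=[-0.02, 0, 0.09, 0, -0.05, 0, 1, -0.02, 0, 0.09, 0, 0, 0, 1])

```text
time: 16.05
tool_pos: [602.5, -8.5, 149.4]
tcp_rot: [-3.142, -0.006, -0.121]
contact_force: [-2.1, -0.6, 6.3]
grip_width: 0.5
```

Request:
step_arm(moves=[-0.02, 0, 0.08, 0, -0.05, 0, 1])

```text
time: 16.13
tool_pos: [602.4, -8.5, 148.9]
tcp_rot: [3.142, -0.005, -0.121]
contact_force: [-1.9, -0.1, 7.5]
grip_width: 0.7
```

Request:
step_arm(moves=[-0.02, 0, 0.08, 0, 0, 0, 1])

```text
time: 16.22
tool_pos: [602.4, -8.5, 148.4]
tcp_rot: [3.141, -0.006, -0.121]
contact_force: [-0.8, 0.6, 7.6]
grip_width: 0.3
```

Request:
step_arm(moves=[-0.02, 0, 0.08, 0, -0.05, 0, 1])

```text
time: 16.3
tool_pos: [602.4, -8.5, 148.0]
tcp_rot: [3.141, -0.005, -0.121]
contact_force: [-1.5, 0.3, 8.2]
grip_width: 0.5
```

Request:
step_arm(moves=[-0.02, 0, 0.09, 0, 0, 0, 1])

```text
time: 16.38
tool_pos: [602.5, -8.5, 147.6]
tcp_rot: [3.141, -0.006, -0.121]
contact_force: [-1.6, -0.6, 8.8]
grip_width: 0.4
```

Request:
step_arm(moves=[-0.02, 0, 0.1, 0, 0, 0, 1])

```text
time: 16.47
tool_pos: [602.6, -8.6, 147.0]
tcp_rot: [3.141, -0.008, -0.121]
contact_force: [-2.9, 0.4, 9.0]
grip_width: 0.5
```

Request:
step_arm(moves=[-0.02, 0, 0.1, 0, -0.05, 0, 1])

```text
time: 16.55
tool_pos: [602.6, -8.6, 146.6]
tcp_rot: [3.141, -0.007, -0.121]
contact_force: [-3.0, -0.4, 9.3]
grip_width: 0.3
```

Request:
step_arm(moves=[-0.02, 0, 0.1, 0, -0.05, 0, 1])

```text
time: 16.63
tool_pos: [602.7, -8.6, 146.3]
tcp_rot: [3.141, -0.006, -0.121]
contact_force: [-2.7, 0.4, 10.6]
grip_width: 0.5
```

Request:
step_arm(moves=[-0.02, 0, 0.1, 0, -0.05, 0, 1])

```text
time: 16.72
tool_pos: [602.8, -8.6, 146.0]
tcp_rot: [3.141, -0.004, -0.121]
contact_force: [-3.2, 0.7, 11.7]
grip_width: 0.5
```

Request:
step_arm(moves=[-0.04, 0, 0.1, 0, -0.02, 0, 1])

```text
time: 16.8
tool_pos: [602.6, -8.5, 145.9]
tcp_rot: [3.141, -0.006, -0.121]
contact_force: [-2.8, 0.8, 10.2]
grip_width: 0.3
```

Request:
step_arm(moves=[-0.04, 0, 0.1, 0, 0, 0, 1])

```text
time: 16.88
tool_pos: [602.6, -8.6, 145.8]
tcp_rot: [3.141, -0.009, -0.121]
contact_force: [-2.2, 0.1, 11.2]
grip_width: 0.1
```

Request:
step_arm(moves=[-0.03, 0, 0.1, 0, 0, 0, 1])

```text
time: 16.97
tool_pos: [602.7, -8.5, 145.8]
tcp_rot: [3.141, -0.012, -0.121]
contact_force: [-2.4, 0.6, 10.9]
grip_width: 0.3
```

Request:
step_arm(moves=[-0.03, 0, 0.11, 0, -0.12, 0, 1])

```text
time: 17.05
tool_pos: [602.7, -8.6, 145.7]
tcp_rot: [3.14, -0.006, -0.121]
contact_force: [-1.9, 0.3, 11.7]
grip_width: 0.5
```

Request:
step_arm(moves=[-0.03, 0, 0.11, 0, -0.1, 0, 1])

```text
time: 17.13
tool_pos: [602.7, -8.6, 145.6]
tcp_rot: [3.14, -0.002, -0.121]
contact_force: [-2.4, 0.7, 11.4]
grip_width: 0.1
```

Request:
step_arm(moves=[-0.03, 0, 0.11, 0, -0.05, 0, 1])

```text
time: 17.22
tool_pos: [602.7, -8.6, 145.4]
tcp_rot: [3.14, -0.001, -0.121]
contact_force: [-3.5, -0.1, 12.0]
grip_width: 0.5
```

Request:
step_arm(moves=[-0.03, 0, 0.12, 0, 0, 0, 1])

```text
time: 17.3
tool_pos: [602.9, -8.6, 145.3]
tcp_rot: [3.14, -0.004, -0.121]
contact_force: [-5.0, 0.9, 15.3]
grip_width: 0.7
```

Request:
step_arm(moves=[-0.03, 0, 0.12, 0, 0, 0, 1])

```text
time: 17.38
tool_pos: [603.0, -8.6, 145.3]
tcp_rot: [3.14, -0.007, -0.12]
contact_force: [-3.6, 0.2, 14.1]
grip_width: 0.6
```

Bottom stop reached: z is steady at 145.3 while the force rose to about 14–15 N. Now I retreat.

Request:
step_arm(moves=[-0.03, 0, -0.1, 0, -0.05, 0, 1, 0, 0, -0.5, 0, 0, 0, 1, 0, 0, -0.8, 0, 0, 0, 1, 0, 0, -0.8, 0, 0, 0, 1, 0, 0, -0.3, 0, 0, 0, 0, 0, 0, 0, 0, 0, 0, -1])

```text
time: 17.88
tool_pos: [601.9, -8.4, 199.2]
tcp_rot: [3.14, -0.003, -0.12]
contact_force: [0.3, -0.6, -0.4]
grip_width: 9.6
```

```bash
python3 go.py 601.5 -8.4 195 83;python3 - <<'E'
from h import *
crop('scene','pics/s12.png',270,220,80,100,6)
E
```

```text
t 17.88 pos [601.93  -8.36 199.15] rpy [179.91  -0.19  -6.9 ] F [ 0.28 -0.58 -0.43] M [0.03 0.04 0.  ] w 9.61
shift units [-0.02  0.    0.21]
turn units [  0.06  -0.02 -22.47]
```

View pics/s12.png

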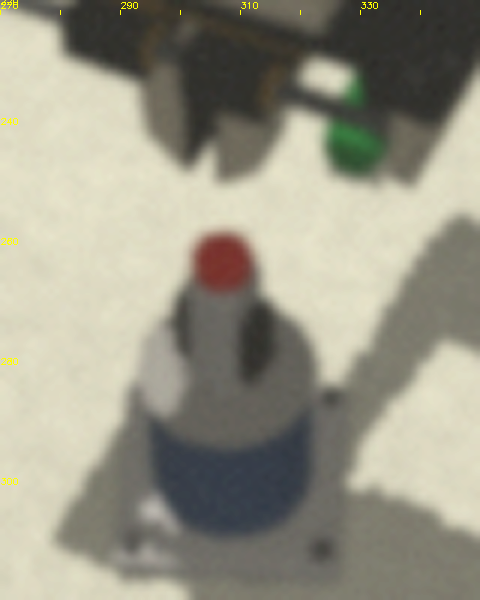

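Request:
step_arm(moves=[0, 0, 0, 0, 0, -1, -1, 0, 0, 0, 0, 0, -1, -1, 0, 0, 0, 0, 0, -1, -1, 0, 0, 0, 0, 0, -1, -1, 0, 0, 0, 0, 0, -1, -1, 0, 0, 0, 0, 0, -1, -1, 0, 0, 0, 0, 0, -1, -1, 0, 0, 0, 0, 0, -1, -1])

```text
time: 18.6
tool_pos: [598.6, -8.0, 190.4]
tcp_rot: [-3.138, 0.009, 0.462]
contact_force: [0.2, -0.1, 0.7]
grip_width: 66.4
```

Request:
step_arm(moves=[0, 0, -0.1, 0, 0, -1, -1, 0, 0, 0, 0, 0, -1, -1, 0, 0, 0, 0, 0, -1, -1, 0, 0, 0, 0, 0, -1, -1, 0, 0, 0, 0, 0, -1, -1, 0, 0, 0, 0, 0, -1, -1, 0, 0, 0, 0, 0, -1, -1, 0, 0, 0, 0, 0, -1, -1])

```text
time: 19.27
tool_pos: [594.7, -7.6, 182.4]
tcp_rot: [-3.119, 0.011, 1.05]
contact_force: [-0.3, -0.4, -0.8]
grip_width: 91.6
```

```bash
python3 go.py 601.5 -8.4 195 83
```

```text
t 19.27 pos [594.68  -7.56 182.38] rpy [-178.7     0.62   60.16] F [-0.28 -0.44 -0.83] M [-0.08 -0.09 -0.02] w 91.57
shift units [ 0.13  0.3  -0.64]
turn units [-0.35  0.09 -5.71]
```

Request:
step_arm(moves=[0, 0.1, -0.2, -0.1, 0, -1, -1, 0, 0.1, -0.1, -0.1, 0, -1, -1, 0, 0.1, -0.1, -0.1, 0, -1, -1, 0, 0, -0.1, -0.1, 0, -1, -1, 0, 0, -0.1, 0, 0, -1, -1, 0, 0, 0, 0, 0, -0.5, -1, 0, 0, 0, 0, 0, 0, -1])

```text
time: 19.85
tool_pos: [597.0, -9.9, 185.8]
tcp_rot: [-3.13, 0.008, 1.457]
contact_force: [-0.4, 0.7, 0.3]
grip_width: 91.7
```

```bash
python3 go.py 601.5 -8.4 160 83
```

```text
t 19.85 pos [597.    -9.88 185.83] rpy [-179.35    0.47   83.49] F [-0.36  0.74  0.35] M [ 0.01 -0.09  0.02] w 91.65
shift units [0.11 0.23 1.29]
turn units [-0.16  0.12  0.12]
```

Request:
step_arm(moves=[0.11, 0.23, 0.2, -0.16, 0.12, 0.1, -1, 0, 0, 0.4, 0, 0, 0, -1, 0, 0, 0.4, 0, 0, 0, -1, 0, 0, 0, 0, 0, 0, -1])

```text
time: 20.18
tool_pos: [601.3, -7.9, 161.4]
tcp_rot: [-3.139, -0.001, 1.445]
contact_force: [0.0, -0.7, -1.0]
grip_width: 91.5
```

```bash
python3 go.py 601.5 -8.4 98 83
```

```text
t 20.18 pos [601.34  -7.91 161.43] rpy [-179.87   -0.07   82.82] F [ 0.01 -0.67 -1.02] M [-0.03 -0.07  0.03] w 91.48
shift units [-0.03  0.02  3.17]
turn units [-0.03 -0.02 -0.05]
```

Request:
step_arm(moves=[-0.03, 0.02, 0.4, -0.03, 0, -0.05, -1, 0, 0, 0.5, 0, 0, 0, -1, 0, 0, 0.5, 0, 0, 0, -1, 0, 0, 0.4, 0, 0, 0, -1, 0, 0, 0, 0, 0, 0, -1])

```text
time: 20.6
tool_pos: [600.7, -8.5, 119.9]
tcp_rot: [-3.139, -0.001, 1.448]
contact_force: [-0.4, 0.1, 0.3]
grip_width: 91.9
```

```bash
python3 go.py 601.5 -8.4 98 83
```

```text
t 20.6 pos [600.72  -8.54 119.87] rpy [-179.84   -0.07   82.97] F [-0.37  0.09  0.32] M [-0.03 -0.1  -0.  ] w 91.86
shift units [0.01 0.04 1.09]
turn units [-0.04 -0.02 -0.01]
```

Request:
step_arm(moves=[0.01, 0.04, 0.3, -0.04, 0, 0, -1, 0, 0, 0.4, 0, 0, 0, -1, 0, 0, 0.2, 0, 0, 0, -1, 0, 0, 0, 0, 0, 0, -1])

```text
time: 20.93
tool_pos: [601.6, -8.4, 99.6]
tcp_rot: [-3.141, -0.001, 1.448]
contact_force: [-0.1, -0.8, -0.6]
grip_width: 91.9
```

```bash
python3 go.py 601.5 -8.4 98 83;python3 - <<'E'
from h import *
crop('scene','pics/s13.png',270,210,80,110,5);crop('top','pics/t13.png',250,180,110,90,6)
E
```

```text
t 20.93 pos [601.59  -8.37  99.58] rpy [-179.99   -0.07   82.97] F [-0.11 -0.75 -0.63] M [ 0.01 -0.07  0.01] w 91.87
shift units [-0.   -0.    0.08]
turn units [-0.   -0.02 -0.01]
```

View pics/s13.png

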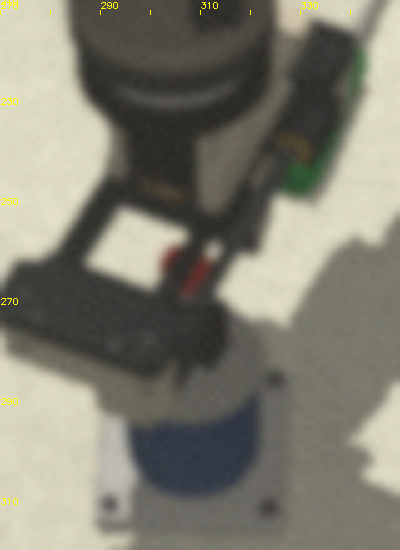

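View pics/t13.png

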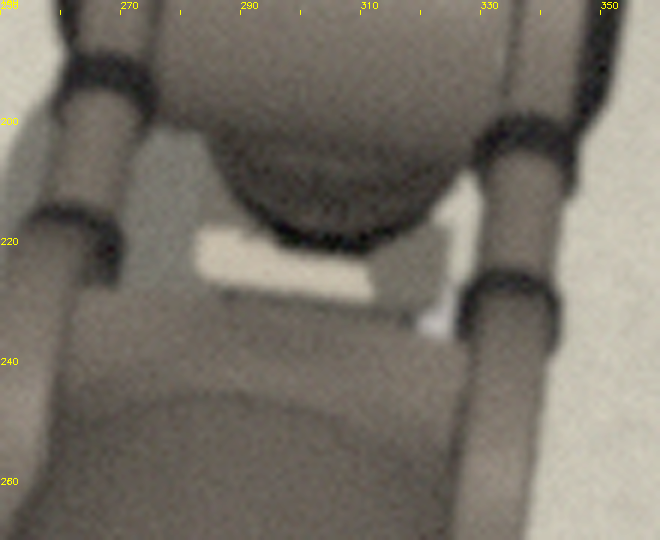

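Request:
step_arm(moves=[0, 0, 0.05, 0, 0, 0, 1, 0, 0, 0, 0, 0, 0, 1, 0, 0, 0, 0, 0, 0, 1, 0, 0, 0, 0, 0, 0, 1, 0, 0, 0, 0, 0, 0, 1, 0, 0, 0, 0, 0, 0, 1, 0, 0, 0, 0, 0, 0, 1, 0, 0, 0, 0, 0, 0, 1])

```text
time: 21.7
tool_pos: [603.2, -8.5, 101.5]
tcp_rot: [3.137, -0.001, 1.448]
contact_force: [0.4, 0.5, 0.9]
grip_width: 43.1
```

```bash
python3 go.py 601.5 -8.4 98 83
```

```text
t 21.7 pos [603.23  -8.54 101.52] rpy [179.71  -0.07  82.97] F [0.42 0.49 0.93] M [-0.05 -0.11  0.02] w 43.07
shift units [-0.   -0.09  0.18]
turn units [ 0.07 -0.02 -0.01]
```

Request:
step_arm(moves=[0, -0.08, 0.12, 0.07, -0.02, 0, 1, 0, 0, 0, 0, 0, 0, 1, 0, 0, 0, 0, 0, 0, 1])

```text
time: 21.95
tool_pos: [601.4, -8.4, 99.0]
tcp_rot: [-3.141, 0.001, 1.448]
contact_force: [-0.2, -1.1, 3.9]
grip_width: 24.0
```

```bash
python3 go.py 601.5 -8.4 98 83
```

```text
t 21.95 pos [601.37  -8.43  98.98] rpy [-179.97    0.03   82.97] F [-0.18 -1.09  3.94] M [-0.17 -0.08  0.09] w 24.04
shift units [0.   0.01 0.05]
turn units [-0.01  0.01 -0.01]
```

Request:
step_arm(moves=[0, 0, 0, 0, 0, 0, 1, 0, 0, 0, 0, 0, 0, 1, 0, 0, 0, 0, 0, 0, 1])

```text
time: 22.2
tool_pos: [601.3, -8.4, 99.0]
tcp_rot: [-3.141, 0.001, 1.448]
contact_force: [-0.2, -0.6, 0.5]
grip_width: 23.9
```

```bash
python3 go.py 601.5 -8.4 98 83
```

```text
t 22.2 pos [601.34  -8.4   99.05] rpy [-179.96    0.04   82.99] F [-0.24 -0.64  0.51] M [-0.01 -0.06  0.03] w 23.91
shift units [0.   0.01 0.05]
turn units [-0.01  0.01 -0.  ]
```

The grip is on the bare faces (23.9 mm, against a 24 mm bar). Lifting out.

Request:
step_arm(moves=[0, 0, -0.1, 0, 0, 0, 1, 0, 0, -0.2, 0, 0, 0, 1, 0, 0, -0.2, 0, 0, 0, 1, 0, 0, 0, 0, 0, 0, 1])

```text
time: 22.53
tool_pos: [600.1, -8.1, 107.8]
tcp_rot: [-3.137, 0.0, 1.448]
contact_force: [0.1, -0.9, -2.8]
grip_width: 24.0
```

```bash
python3 go.py 601.3 -8.4 160 83
```

```text
t 22.53 pos [600.05  -8.09 107.82] rpy [-179.71    0.01   82.97] F [ 0.1  -0.93 -2.76] M [-0.02 -0.13 -0.02] w 23.97
shift units [-0.01  0.05 -2.61]
turn units [-0.07  0.   -0.01]
```

Request:
step_arm(moves=[0, 0.06, -0.2, -0.05, 0, 0, 1, 0, 0.01, -0.3, 0, 0, 0, 1, 0, 0.02, -0.3, 0, 0, 0, 1, 0, 0.01, 0, 0, 0, 0, 1])

```text
time: 22.87
tool_pos: [601.6, -8.4, 125.0]
tcp_rot: [-3.138, 0.0, 1.448]
contact_force: [-1.5, 0.1, -2.2]
grip_width: 24.1
```

```bash
python3 go.py 601.3 -8.4 160 83
```

```text
t 22.87 pos [601.56  -8.36 124.95] rpy [-179.82    0.02   82.97] F [-1.47  0.13 -2.25] M [-0.07  0.04 -0.  ] w 24.14
shift units [-0.   -0.02 -1.75]
turn units [-0.05  0.01 -0.01]
```

Request:
step_arm(moves=[0, -0.01, -0.3, -0.04, 0, 0, 1, 0, 0, -0.4, 0, 0, 0, 1, 0, 0.02, -0.4, 0, 0, 0, 1, 0, 0.02, -0.6, 0, 0, 0, 1, 0, 0.02, -0.8, 0, 0, 0, 1, 0, 0, -0.8, 0, 0, 0, 1, 0, 0, -0.3, 0, 0, 0, 1])

```text
time: 23.45
tool_pos: [602.2, -8.4, 202.9]
tcp_rot: [-3.141, 0.0, 1.448]
contact_force: [1.2, 0.5, -2.8]
grip_width: 24.3
```

```bash
python3 go.py 523.4 -200.3 190 83;python3 - <<'E'
from h import *
crop('scene','pics/s14.png',260,180,90,130,5)
E
```

```text
t 23.45 pos [602.24  -8.38 202.88] rpy [-179.97    0.01   82.96] F [ 1.25  0.53 -2.77] M [-0.06 -0.13 -0.01] w 24.26
shift units [-10.01  -2.74   0.65]
turn units [-0.01  0.   -0.01]
```

View pics/s14.png

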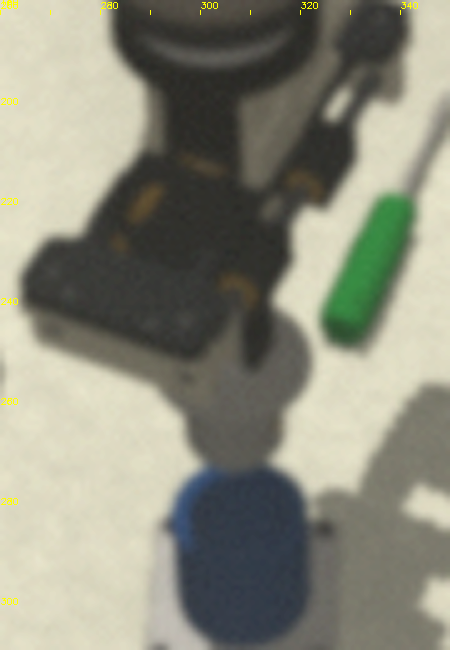

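Request:
step_arm(moves=[-0.5, -0.14, 0, 0, 0, 0, 1, -0.9, -0.25, 0, 0, 0, 0, 1, -1, -0.27, 0, 0, 0, 0, 1, -1, -0.27, 0, 0, 0, 0, 1, -1, -0.27, 0, 0, 0, 0, 1, -1, -0.27, 0, 0, 0, 0, 1, -1, -0.27, 0, 0, 0, 0, 1, -0.8, -0.2, 0, 0, 0, 0, 1])

```text
time: 24.17
tool_pos: [540.2, -151.8, 198.2]
tcp_rot: [-3.135, -0.001, 1.454]
contact_force: [0.5, -0.3, -2.9]
grip_width: 24.2
```

```bash
python3 go.py 523.8 -200.9 190 83
```

```text
t 24.17 pos [ 540.24 -151.76  198.15] rpy [-179.62   -0.05   83.34] F [ 0.5  -0.31 -2.93] M [-0.08 -0.15 -0.01] w 24.17
shift units [-2.54 -0.53  0.41]
turn units [-0.1  -0.01  0.08]
```

Request:
step_arm(moves=[-0.8, -0.18, 0, 0, 0, 0, 1, -0.7, -0.15, 0, 0, 0, 0, 1, -0.5, -0.1, 0, 0, 0, 0, 1, -0.2, -0.05, 0, -0.1, 0, 0.08, 1, 0, 0, 0, 0, 0, 0, 1])

```text
time: 24.58
tool_pos: [519.2, -201.5, 194.0]
tcp_rot: [-3.135, -0.002, 1.443]
contact_force: [0.5, 0.3, -4.2]
grip_width: 24.2
```

```bash
python3 go.py 523.8 -200.9 150 83
```

```text
t 24.58 pos [ 519.2  -201.53  193.97] rpy [-179.6    -0.09   82.65] F [ 0.46  0.33 -4.25] M [-0.03 -0.16  0.01] w 24.21
shift units [0.06 0.24 2.2 ]
turn units [-0.1  -0.02 -0.09]
```

Request:
step_arm(moves=[0.06, 0.24, 0.3, -0.1, 0, -0.08, 1, 0, 0, 0.5, 0, 0, 0, 1, 0, 0, 0.5, 0, 0, 0, 1, 0, 0, 0.4, 0, 0, 0, 1, 0, 0, 0, 0, 0, 0, 1])

```text
time: 25.0
tool_pos: [525.0, -197.9, 155.8]
tcp_rot: [3.141, -0.003, 1.451]
contact_force: [-0.5, 0.4, -4.8]
grip_width: 23.9
```

```bash
python3 go.py 523.8 -200.9 140 83
```

```text
t 25.0 pos [ 525.02 -197.92  155.77] rpy [179.97  -0.19  83.15] F [-0.47  0.44 -4.75] M [-0.02  0.01  0.08] w 23.92
shift units [-0.16 -0.04  0.79]
turn units [ 0.01 -0.05  0.04]
```

Request:
step_arm(moves=[-0.16, -0.04, 0.1, 0, -0.05, 0.04, 1, 0, 0, 0, 0, 0, 0, 1])

```text
time: 25.17
tool_pos: [523.8, -199.9, 152.4]
tcp_rot: [-3.14, -0.0, 1.45]
contact_force: [-0.3, -0.0, -3.6]
grip_width: 24.0
```

```bash
python3 go.py 523.8 -200.9 140 83
python3 - <<'E'
from h import *
crop('scene','pics/s15.png',200,170,80,110,5);crop('top','pics/t15.png',330,200,120,100,5)
E
```

```text
t 25.17 pos [ 523.77 -199.9   152.43] rpy [-179.92   -0.02   83.09] F [-0.27 -0.03 -3.6 ] M [ 0.02 -0.04  0.03] w 24.02
shift units [-0.05  0.01  0.62]
turn units [-0.02 -0.    0.02]
```

View pics/s15.png

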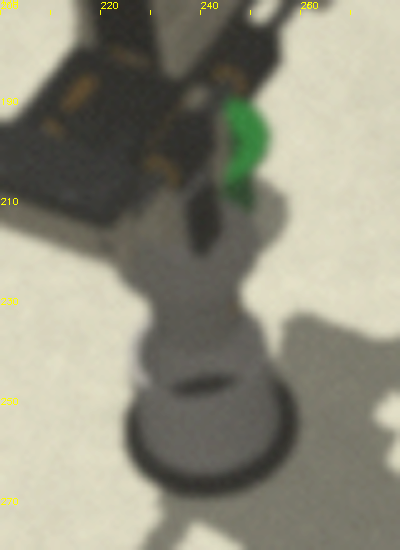

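View pics/t15.png

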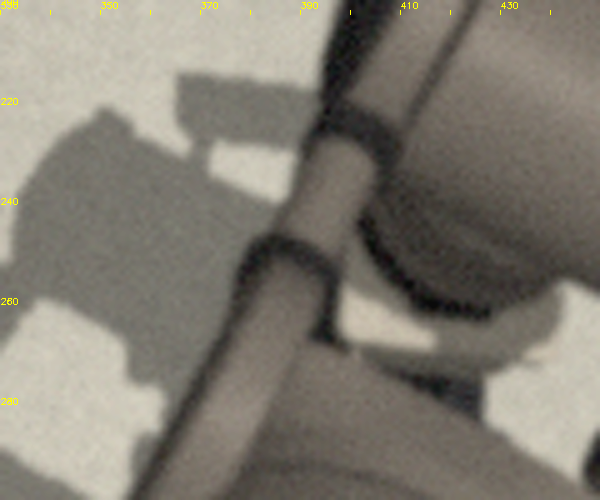

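Run:
```python
from edges import *
np.set_printoptions(precision=2,suppress=True)
im=np.mean([capture('scene').astype(float) for _ in range(4)],0)
o=get_obs();t=o['tool_pos'];g=t+[0,0,-27];print(g)
def model(P,row):
    h=cv2.convexHull(proj('scene',P).astype(np.float32))[:,0]; xs=[]
    for a,b in zip(h,np.roll(h,-1,0)):
        if (a[1]-row)*(b[1]-row)<=0 and a[1]!=b[1]: xs.append(a[0]+(row-a[1])/(b[1]-a[1])*(b[0]-a[0]))
    return np.array([min(xs),max(xs)])
cyl=lambda x,y,z0,z1,r:np.vstack([circ(x,y,z0,r,200),circ(x,y,z1,r,200)])
for nm,P,rows in(('flange',cyl(g[0],g[1],g[2],g[2]+6,33),(216,218,220)),('head',cyl(g[0],g[1],g[2]-45,g[2],21),(227,229,231)),('stand tube',cyl(523.4,-200.3,10,60,33),(238,242,246)),('disc',cyl(523.4,-200.3,0,8,42),(256,258,260))):
    for r in rows:
        m=model(P,r);e=edges(im,r,round(m[0]),round(m[1]),4);print(nm,r,m,e,'diff',e-m,(e-m).mean())
```

```text
[ 524.37 -200.19  126.71]
flange 216 [221.91 250.8 ] [217.66 256.72] diff [-4.25  5.92] 0.8342047246532758
flange 218 [221.27 251.1 ] [218.63 254.19] diff [-2.64  3.09] 0.2240808516219488
flange 220 [221.12 251.19] [233.31 251.41] diff [12.19  0.22] 6.20345777019601
head 227 [227.97 247.03] [224.98 247.74] diff [-2.99  0.71] -1.1407519851969283
head 229 [228.35 247.34] [228.25 247.7 ] diff [-0.1   0.36] 0.12912498626573665
head 231 [228.74 247.65] [229.18 248.3 ] diff [0.45 0.65] 0.5481294269703483
stand tube 238 [225.84 254.16] [227.31 252.52] diff [ 1.47 -1.64] -0.08347479930212387
stand tube 242 [225.67 254.74] [227.1  253.59] diff [ 1.43 -1.15] 0.13947454254538627
stand tube 246 [226.48 255.32] [225.69 257.03] diff [-0.79  1.71] 0.45981388511455634
disc 256 [224.6  260.13] [224.35 259.07] diff [-0.26 -1.06] -0.65856541061342
disc 258 [224.98 259.66] [224.52 258.59] diff [-0.47 -1.07] -0.769361729737696
disc 260 [225.46 258.79] [225.01 257.64] diff [-0.45 -1.15] -0.8007871154435833
```

```bash
python3 go.py 523.8 -200.9 140 83
```

```text
t 25.47 pos [ 524.37 -200.19  153.71] rpy [179.95   0.01  83.06] F [-0.32 -0.07 -3.73] M [-0.03 -0.11 -0.03] w 24.16
shift units [-0.04 -0.02  0.69]
turn units [0.01 0.   0.02]
```

Request:
step_arm(moves=[-0.05, 0, 0.2, 0, 0, 0, 1, 0, 0, 0.3, 0, 0, 0, 1, 0, 0, 0, 0, 0, 0, 1])

```text
time: 25.72
tool_pos: [524.6, -201.6, 143.7]
tcp_rot: [3.139, 0.001, 1.45]
contact_force: [-1.0, 1.0, -4.2]
grip_width: 24.1
```

```bash
python3 go.py 523.8 -200.9 130 83
```

```text
t 25.72 pos [ 524.61 -201.6   143.69] rpy [179.84   0.05  83.05] F [-0.98  0.96 -4.23] M [ 0.01 -0.04  0.03] w 24.14
shift units [ 0.03 -0.05  0.68]
turn units [0.04 0.01 0.01]
```

Request:
step_arm(moves=[0.03, -0.05, 0.2, 0.04, 0, 0, 1, 0, 0, 0.25, 0, 0, 0, 1, 0, 0, 0.25, 0, 0, 0, 1, 0, 0, 0, 0, 0, 0, 1])

```text
time: 26.05
tool_pos: [523.3, -200.8, 127.7]
tcp_rot: [-3.14, 0.001, 1.449]
contact_force: [0.6, 0.9, -3.3]
grip_width: 24.4
```

```bash
python3 go.py 523.8 -200.9 110 83
```

```text
t 26.05 pos [ 523.28 -200.84  127.72] rpy [-179.93    0.03   83.03] F [ 0.56  0.9  -3.33] M [-0.01 -0.06  0.  ] w 24.4
shift units [0.   0.03 0.89]
turn units [-0.02  0.01  0.01]
```

Request:
step_arm(moves=[0, 0, 0.25, 0, 0, 0, 1, 0, 0, 0.25, 0, 0, 0, 1, 0, 0, 0, 0, 0, 0, 1])

```text
time: 26.3
tool_pos: [523.2, -200.8, 116.3]
tcp_rot: [-3.14, 0.0, 1.449]
contact_force: [0.1, 0.1, -2.9]
grip_width: 23.7
```

```bash
python3 go.py 523.8 -200.9 95 83
```

```text
t 26.3 pos [ 523.2  -200.78  116.31] rpy [-179.91    0.02   83.04] F [ 0.14  0.1  -2.87] M [ 0.01 -0.1   0.02] w 23.72
shift units [-0.    0.03  1.07]
turn units [-0.02  0.01  0.01]
```

Request:
step_arm(moves=[0, 0.03, 0.25, 0, 0, 0, 1, 0, 0, 0.25, 0, 0, 0, 1, 0, 0, 0.25, 0, 0, 0, 1, 0, 0, 0.1, 0, 0, 0, 1, 0, 0, 0, 0, 0, 0, 1])

```text
time: 26.72
tool_pos: [523.9, -200.8, 97.2]
tcp_rot: [-3.14, 0.0, 1.449]
contact_force: [0.1, -0.8, -2.8]
grip_width: 24.4
```

```bash
python3 go.py 523.8 -200.9 87 83
```

```text
t 26.72 pos [ 523.85 -200.83   97.2 ] rpy [-179.9     0.01   83.04] F [ 0.11 -0.83 -2.81] M [ 0.01 -0.07  0.  ] w 24.4
shift units [-0.   -0.    0.51]
turn units [-0.03  0.    0.01]
```

Request:
step_arm(moves=[0, 0, 0.15, 0, 0, 0, 1, 0, 0, 0.1, 0, 0, 0, 1, 0, 0, 0.06, 0, 0, 0, 1, 0, 0, 0, 0, 0, 0, 1])

```text
time: 27.05
tool_pos: [524.0, -200.9, 90.5]
tcp_rot: [-3.14, 0.0, 1.449]
contact_force: [-0.6, 0.6, -2.7]
grip_width: 24.1
```

Request:
step_arm(moves=[0, 0, 0.06, 0, 0, 0, 1, 0, 0, 0.05, 0, 0, 0, 1])

```text
time: 27.22
tool_pos: [524.2, -201.1, 88.4]
tcp_rot: [-3.141, 0.001, 1.449]
contact_force: [0.7, -0.4, -3.5]
grip_width: 24.1
```

Request:
step_arm(moves=[0, 0, 0.05, 0, 0, 0, 1])

```text
time: 27.3
tool_pos: [524.3, -201.1, 87.5]
tcp_rot: [-3.141, 0.001, 1.449]
contact_force: [0.6, -0.4, -3.1]
grip_width: 23.8
```

Request:
step_arm(moves=[0, 0, 0.05, 0, 0, 0, 1])

```text
time: 27.38
tool_pos: [524.4, -201.2, 86.8]
tcp_rot: [-3.142, 0.001, 1.449]
contact_force: [-3.2, 0.6, 6.8]
grip_width: 24.2
```

Contact at z = 86.8 (87 expected): seated. Releasing.

Request:
step_arm(moves=[0, -0.02, 0, 0, 0, 0, 1, 0, 0, 0, 0, 0, 0, 1, 0, 0, 0, 0, 0, 0, 0.3, 0, 0, 0, 0, 0, 0, 0, 0, 0, 0, 0, 0, 0, -0.5, 0, 0, 0, 0, 0, 0, -1, 0, 0, 0, 0, 0, 0, -1, 0, 0, 0, 0, 0, 0, -1])

```text
time: 28.05
tool_pos: [525.6, -202.0, 88.7]
tcp_rot: [3.137, 0.003, 1.449]
contact_force: [-0.2, -0.6, 0.3]
grip_width: 59.4
```

Request:
step_arm(moves=[0, 0, 0, 0, 0, 0, -1, 0, 0, 0, 0, 0, 0, -1, 0, 0, 0, 0, 0, 0, -1])

```text
time: 28.3
tool_pos: [525.7, -202.0, 88.9]
tcp_rot: [3.137, 0.003, 1.449]
contact_force: [-0.8, -0.4, -0.7]
grip_width: 79.4
```

```bash
python3 go.py 523.8 -200.9 200 83
```

```text
t 28.3 pos [ 525.69 -202.02   88.85] rpy [179.71   0.17  83.04] F [-0.84 -0.44 -0.71] M [-0.04 -0.13 -0.02] w 79.44
shift units [ 0.03 -0.07 -5.56]
turn units [0.07 0.04 0.01]
```

Now straight up, then back away so that the top camera can see.

Request:
step_arm(moves=[0.03, -0.07, -0.3, 0, 0, 0, -1, 0, 0, -0.6, 0, 0, 0, -1, 0, 0, -0.8, 0, 0, 0, -1, 0, 0, -0.8, 0, 0, 0, -1, 0, 0, -0.8, 0, 0, 0, -1, 0, 0, -0.8, 0, 0, 0, -1, 0, 0, -0.8, 0, 0, 0, -1, 0, 0, -0.3, 0, 0, 0, -1])

```text
time: 28.97
tool_pos: [521.8, -199.7, 197.7]
tcp_rot: [-3.142, 0.001, 1.449]
contact_force: [0.8, -0.8, 0.6]
grip_width: 91.8
```

Request:
step_arm(moves=[-0.8, 0, -0.5, 0, 0, 0, -1, -1, 0, -0.4, 0, 0, 0, -1, -1, 0, -0.3, 0, 0, 0, -1, -1, 0, -0.3, 0, 0, 0, -1, -1, 0, -0.2, 0, 0, 0, -1, -1, 0, -0.2, 0, 0, 0, -1, -1, 0, 0, 0, 0, 0, -1, -0.6, 0, 0, 0, 0, 0, -1])

```text
time: 29.63
tool_pos: [503.3, -348.8, 240.0]
tcp_rot: [3.139, 0.001, 1.455]
contact_force: [-0.3, 0.5, -0.5]
grip_width: 91.7
```

```bash
python3 go.py 523.8 -200.9 200 83
python3 - <<'E'
from h import *
crop('scene','pics/s16.png',180,150,180,170,4);crop('top','pics/t16.png',270,180,180,150,4)
E
```

```text
t 29.63 pos [ 503.29 -348.83  239.98] rpy [179.88   0.06  83.38] F [-0.25  0.52 -0.48] M [-0.06 -0.15  0.  ] w 91.67
shift units [7.47 0.16 1.99]
turn units [0.03 0.02 0.1 ]
```

View pics/s16.png

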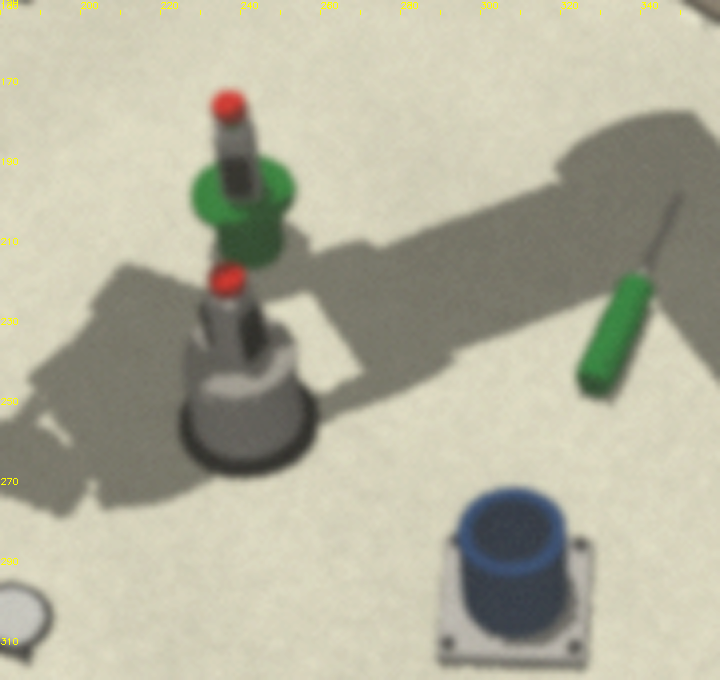

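View pics/t16.png

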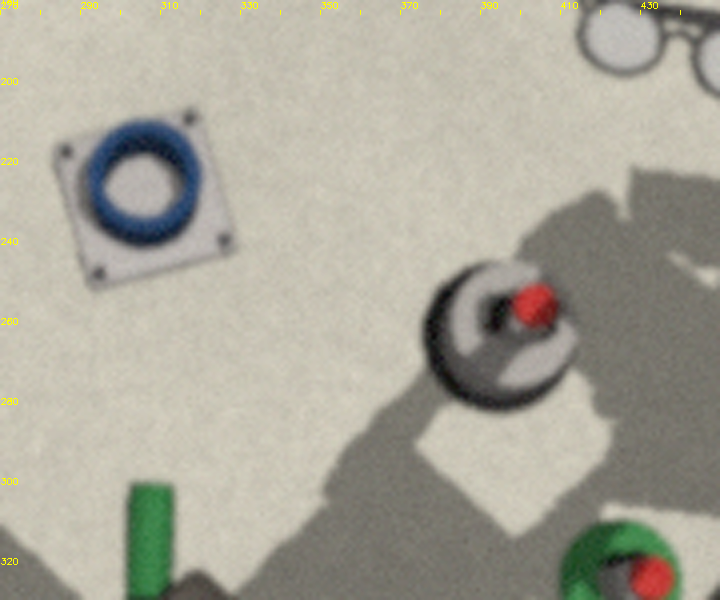

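The gauge is back upright in the stand (top view cap at about (404,256)) with the cap low, and the barrel, screwdriver and decoy are in place. I'll measure the cap and compare the whole pictures.

Run:
```python
from fit import *
np.set_printoptions(precision=2,suppress=True)
S=capture('scene');T=capture('top')
cv2.imwrite('pics/send.png',S[...,::-1]);cv2.imwrite('pics/tend.png',T[...,::-1])
for th in(30,45):
    red=lambda M:(M[...,0]-np.maximum(M[...,1],M[...,2])>th)
    bs=blob(S,red,(236,218));bt=blob(T,red,(403,257));print(bs[:2],bt[:2],*fit(bs,bt,11,10,[500,-180,130]))
```

```text
(array([236.38, 219.45]), 61.421875) (array([403.21, 255.78]), 93.046875) [ 524.84 -199.41  135.08] [ 0.06  0.01  0.05 -0.02] 0.7013848396382981 0.8547402068043024
(array([236.39, 219.37]), 47.5) (array([403.08, 255.66]), 73.5234375) [ 525.03 -199.13  135.59] [ 0.1   0.01  0.09 -0.03] 0.5419738464663839 0.6748070624026181
```

View pics/send.png

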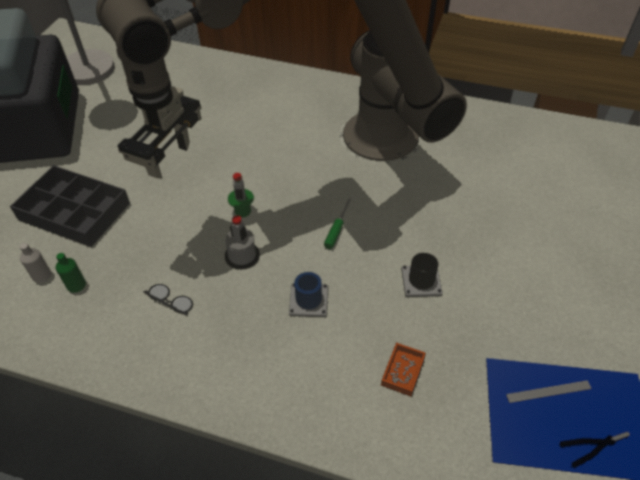

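View pics/tend.png

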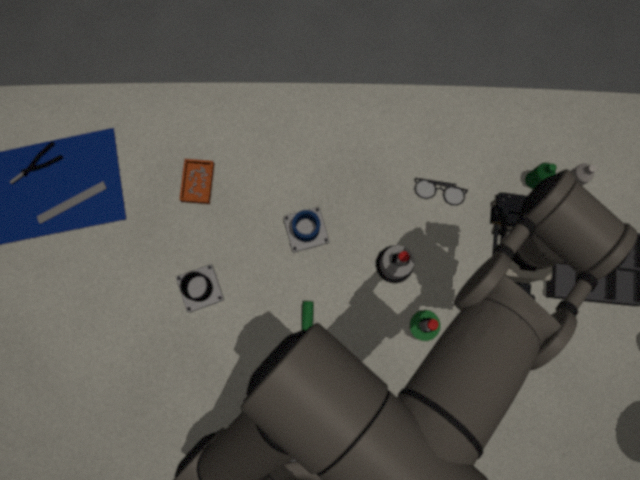

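The cap's fitted height fell from about 144.1 to about 135.3 mm, roughly the 8.5 mm of full travel, and its centre is within about 2 mm of where it began. Nothing else moved.

```bash
python3 -c "
from plant import *
print(close_job())"
```

```text
the job is handed in; nothing more can be done
None
```

The gauge measured the blue barrel's bore and is back upright in its stand, locked. I handed the job in at about 30 s.

- **Measuring:** I gripped the gauge by the squeezed paddles and lowered it into the blue barrel. The flange met the rim at the predicted height, tool z = 95.2 mm. I then let go of the paddles.
- **Locking:** I pressed the red cap with the closed fingers until it stopped moving at tool z = 145.3 mm, about 8.5 mm below first contact. The press was mostly 6–12 N. On the last two steps, against the stop, the vertical force read 15.3 N and then 14.1 N, with up to 5 N sideways. That one peak is just over the 15 N you asked for, and the reading has about ±0.7 N of noise.
- **Putting back:** I lifted the gauge by its bare faces (opening read 23.9 mm on the 24 mm bar) and lowered it into the stand. Contact came at z = 86.8 mm where I expected 87, and then I released it.

**Last checks:**
- From two views, the cap sits about 8.8 mm lower than at the start, which agrees with full lock.
- Its axis is within about 2 mm of where it began.
- The spectacles, tray, screwdriver, barrels and green decoy look unmoved.
- I could not see the plungers, so I did not check the kept width directly.
- **Disagreed:** while the paddles were squeezed, the gripper read about 25 mm where 28 mm was expected. I did not find out why.

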